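Charge the bench reactor with tablets and clamp its lid

ROBOT

A 6-joint arm with a two-finger parallel gripper is mounted at the origin on the work surface. World frame = base frame: x ahead of the robot, y to its left, z up, the work surface at z = 0. Lengths are in mm, angles in rad, forces in N, time in s.
With the tool pointing down it reaches from about 300 to 825 mm from the base axis. Payload 5.4 kg.
Tool frame: the origin (TCP) lies on the mounting face of the last link; the fingertips stand 190 mm ahead of it and the grasp point (between the pads) lies 171 mm ahead of it (ctrl.tip_reach is the distance from the TCP to the fingertips, in mm); z points along the fingers, y is the direction in which the jaws open and shut (so a half turn about z gives the same grasp; the last joint's range is limited). The gripper opens to 92 mm and grips with 3 to 60 N. Pads are 20 mm wide; open, the fingers measure 128 mm over their backs; the gripper's body (75 mm by 189 mm) begins 69 mm behind the grasp point.
Start: joints at [0.987, 0.158, 1.597, -0, 1.386, -0.21], TCP at [209.974, 535.274, 404.701] pointing down, gripper open.
Joint ranges: [-2.91, 2.91], [-0.94, 2.29], [0.18, 2.7], [-1.29, 4.43], [0.17, 2.64], [-3, 3]. Speed limits (rad/s): [2.57, 2.57, 3.14, 3.14, 3.14, 3.14].

INTERFACE

Orientations are given as a 3x3 rotation matrix whose columns are the frame's x, y, z axes.
In Python, from station import ctrl, eyes gives the robot as it stands. The module is installed in compiled form; this text tells all that it offers.
- The arm moves only by the tool send_rows, never from a script. Its argument "motion" is a list of rows, each a list of 5 numbers: the opening in per cent of the stroke, from 0 (shut) to 100 (fully open), then the shift along the world's x, y, z in m, then the turn about the world's z in degrees. In form: [[claw, tx, ty, tz, twist], ...]. A call has 1 to 12 rows; each row is the pose to reach, as a shift and turn from the pose commanded when the call began; what a row does not reach only later rows make up. A row lasts 1/12 s, in which the tool goes at most 41.7 mm and 7.16 degrees, less where a joint would pass 70% of its speed; a pose out of reach is approached as far as the arm can. A call with a gripper value outside its range is refused whole. The fingers move at their own pace and stop on an object; "newtons" is the grip in N (left out, the last holds). Time passes only in rows, so rows that repeat a pose let the fingers close. It gives the time, the measured TCP pose, the force and the opening at its end, in the units of the state.
- ctrl.sense(): the state, without advancing time (a new reading comes with each control period).
- eyes.camera(name): name is "side" or "top"; returns a dict with "pixels" (400x640x3 uint8, blue, green, red), "K" (3x3 intrinsics, pixels), "origin" and "orientation" of the camera in the world. Camera axes: x right, y up, looking along -z (the intrinsics and any distortion apply to the point x, -y, -z); pixel columns grow to the right and rows downward; lengths in mm; the calibration is good to about 2 mm. A picture is of the moment at which its call begins. There is no depth.
- ctrl.close_job(): hands the job in, once; it reports no verdict.
The state is a dict: "t": time; "qpos": joint angles; "joint_vel": joint speeds; "joint_efforts": joint torques, N m; "position": TCP position; "tool_rot": TCP orientation; "ft_force": force on the tool from outside, world axes, zero at the start; "ft_torque": the same for the moment, N m; "finger_gap": finger opening in mm.
Only numpy, scipy, OpenCV 4.12 (cv2) and the standard library are available. Lean on these libraries where they do the work, as an engineer would, in place of code of your own. Each camera call takes 0.05 s, during which the arm holds its last target.

TASK

Make up the reactor's charge: add the loose tablets lying on the mat to those in the glass beaker, then pick the beaker up and pour the whole charge from it into the steel pot; any tablet that goes astray belongs in the pot too. Stand the empty beaker upright on the mat again, and once all the tablets are in, seat the lid on the pot, let go of it, and only then turn all three clamp knobs clockwise to their end stops. The beaker is thin glass: grip it gently. Leave the other things on the bench alone.

Things in the scene. Friction and masses are not known exactly. Their poses are not given: they have to be found in the camera images.
- tablet1: white glazed tablet, a short plain cylinder 22 mm in diameter and 16 mm high, 15 g; origin at its centre, z along its axis; slippery. May be absent (None). Starts inside the beaker.
- tablet2: white glazed tablet, a short plain cylinder 22 mm in diameter and 16 mm high, 15 g; origin at its centre, z along its axis; slippery. May be absent (None). Starts inside the beaker.
- tablet3: white glazed tablet, a short plain cylinder 22 mm in diameter and 16 mm high, 15 g; origin at its centre, z along its axis; slippery. May be absent (None). Starts inside the beaker.
- tablet4: white glazed tablet, a short plain cylinder 22 mm in diameter and 16 mm high, 15 g; origin at its centre, z along its axis; slippery. May be absent (None). Starts inside the beaker.
- tablet5: white glazed tablet, a short plain cylinder 22 mm in diameter and 16 mm high, 15 g; origin at its centre, z along its axis; slippery. May be absent (None). Starts lying flat on the mat beside the beaker.
- tablet6: white glazed tablet, a short plain cylinder 22 mm in diameter and 16 mm high, 15 g; origin at its centre, z along its axis; slippery. May be absent (None). Starts lying flat on the mat beside the beaker.
- tablet7: white glazed tablet, a short plain cylinder 22 mm in diameter and 16 mm high, 15 g; origin at its centre, z along its axis; slippery. May be absent (None). Starts lying flat on the mat beside the beaker.
- beaker: open, thin-walled glass beaker, round, 85 mm high, outside diameter 62 mm from the foot up to 55 mm height, then flaring evenly to 74 mm at the rim, wall 3 mm, floor 4 mm thick, 120 g empty, slippery glass; origin at the centre of its underside, z up through the mouth. Fragile: it cracks if the fingers press on it with more than 40 N each; 10 to 20 N on each finger holds it safely
- beaker_rim (a point): centre of the beaker's mouth, 85 mm above its underside
- mat: flat black rubber mat lying fixed on the bench, 170 mm (its x) by 180 mm (its y), 3 mm thick; origin at the centre of its underside. The beaker and the loose tablets start on it
- reactor: fixed open round steel pot, 116 mm outside and 100 mm inside diameter, 90 mm high, floor 8 mm thick, with three ears round its rim (71 to 85 mm above the bench, reaching 112 mm from its axis) that carry the clamp knobs; origin at the centre of its underside, z up
- lid: loose round aluminium lid, 350 g: a disc 124 mm in diameter and 8 mm thick with a locating boss under it (90 mm in diameter, 8 mm deep, 5 mm of play all round in the pot's mouth) and an upright black handle on top, a plain cylinder 28 mm in diameter and 36 mm high; 52 mm high in all. Origin at the centre of the boss's underside, z up. Starts on the bench standing on its boss. Seated on the pot, its origin is 82 mm above the pot's underside, 8 mm below the pot's rim
- knob1 (a joint): angle of a captive clamp knob on the pot (rad); grows as the knob is turned clockwise seen from above; 0 is fully open, 2.6 the end stop, where the claw points to the pot's axis and lies 2.5 mm over the seated lid's disc. It stays where it is left; turning takes about 0.06 N m
- knob1_grip (a point): on the knob's axis (96 mm from the pot's axis, the three spaced 120 degrees apart), 42 mm above the pot's rim level, at the height to grip: a black upright bar handle 52 mm long, 14 mm thick, 28 mm high (26 to 54 mm above the rim level). The point's x axis lies along the bar and along the steel claw under it, which reaches 52 mm from the axis to +x (claw 10.5 to 18.5 mm above the rim level), its z is up
- knob2 (a joint): angle of a captive clamp knob on the pot (rad); grows as the knob is turned clockwise seen from above; 0 is fully open, 2.6 the end stop, where the claw points to the pot's axis and lies 2.5 mm over the seated lid's disc. It stays where it is left; turning takes about 0.06 N m
- knob2_grip (a point): on the knob's axis (96 mm from the pot's axis, the three spaced 120 degrees apart), 42 mm above the pot's rim level, at the height to grip: a black upright bar handle 52 mm long, 14 mm thick, 28 mm high (26 to 54 mm above the rim level). The point's x axis lies along the bar and along the steel claw under it, which reaches 52 mm from the axis to +x (claw 10.5 to 18.5 mm above the rim level), its z is up
- knob3 (a joint): angle of a captive clamp knob on the pot (rad); grows as the knob is turned clockwise seen from above; 0 is fully open, 2.6 the end stop, where the claw points to the pot's axis and lies 2.5 mm over the seated lid's disc. It stays where it is left; turning takes about 0.06 N m
- knob3_grip (a point): on the knob's axis (96 mm from the pot's axis, the three spaced 120 degrees apart), 42 mm above the pot's rim level, at the height to grip: a black upright bar handle 52 mm long, 14 mm thick, 28 mm high (26 to 54 mm above the rim level). The point's x axis lies along the bar and along the steel claw under it, which reaches 52 mm from the axis to +x (claw 10.5 to 18.5 mm above the rim level), its z is up
- petri: bystander: closed glass dish, 88 mm in diameter, 20 mm high, beyond the lid; leave alone
- stopper: bystander: black rubber stopper, 44 mm in diameter, 35 mm high; leave alone
There are look-alikes about, which are no part of the job. Leave any green or yellow look-alike of the lid alone.

How it is judged (in metres and radians):
On the way, in this order (a step that is already met when the one before it is completed fails the run):
1. all the tablets are in the beaker (z of tablet1 in the frame of beaker between 0 and 0.085 m and x of tablet1 in the frame of beaker between -0.036 and 0.036 m and y of tablet1 in the frame of beaker between -0.036 and 0.036 m and z of tablet2 in the frame of beaker between 0 and 0.085 m and x of tablet2 in the frame of beaker between -0.036 and 0.036 m and y of tablet2 in the frame of beaker between -0.036 and 0.036 m and z of tablet3 in the frame of beaker between 0 and 0.085 m and x of tablet3 in the frame of beaker between -0.036 and 0.036 m and y of tablet3 in the frame of beaker between -0.036 and 0.036 m and z of tablet4 in the frame of beaker between 0 and 0.085 m and x of tablet4 in the frame of beaker between -0.036 and 0.036 m and y of tablet4 in the frame of beaker between -0.036 and 0.036 m and z of tablet5 in the frame of beaker between 0 and 0.085 m and x of tablet5 in the frame of beaker between -0.036 and 0.036 m and y of tablet5 in the frame of beaker between -0.036 and 0.036 m and z of tablet6 in the frame of beaker between 0 and 0.085 m and x of tablet6 in the frame of beaker between -0.036 and 0.036 m and y of tablet6 in the frame of beaker between -0.036 and 0.036 m and z of tablet7 in the frame of beaker between 0 and 0.085 m and x of tablet7 in the frame of beaker between -0.036 and 0.036 m and y of tablet7 in the frame of beaker between -0.036 and 0.036 m), for 0.2 s.
2. the beaker is tipped (by more than 70 degrees) with its mouth over the pot (angle between beaker's own z axis and vertical above 1.22 rad and horizontal distance between beaker_rim and reactor below 0.07 m and height (world z) of beaker_rim above 0.09 m), for 0.1 s.
3. all the tablets lie in the pot (horizontal distance between each of tablet1, tablet2, tablet3, tablet4, tablet5, tablet6, tablet7 and reactor below 0.05 m and height (world z) of each of tablet1, tablet2, tablet3, tablet4, tablet5, tablet6, tablet7 below 0.082 m), for 0.2 s.
4. the lid is seated on the pot and let go, while no knob has yet been turned past 1 rad (horizontal distance between lid and reactor below 0.008 m and z of lid in the frame of reactor below 0.085 m and angle between lid's own z axis and vertical below 0.06 rad and contact force between the fingers and lid below 0.1 N and value of joint each of knob1, knob2, knob3 below 1 rad), for 0.3 s.
5. all three knobs are at their end stops (value of joint each of knob1, knob2, knob3 above 2.5 rad), for 0.2 s.
At the end, for the whole second after the job is handed in: all tablets in the pot; the lid seated flat on it (centred within 8 mm, its boss at least 5 mm down in the mouth); all three knobs within 0.1 rad of their end stops; the empty beaker standing upright and at rest with its centre over the mat (all of step 3 and all of step 5 and horizontal distance between lid and reactor below 0.008 m and z of lid in the frame of reactor below 0.085 m and angle between lid's own z axis and vertical below 0.06 rad and x of beaker in the frame of mat between -0.085 and 0.085 m and y of beaker in the frame of mat between -0.09 and 0.09 m and angle between beaker's own z axis and vertical below 0.1 rad and height (world z) of beaker below 0.008 m and linear speed of beaker below 0.02 m/s); the robot touches nothing.
It fails at once if the fingers squeeze or strike the glass beaker with more than 40 N on a finger (80 N over both) (contact force between the fingers and beaker above 80 N).
It fails at once if a bystander (the glass dish or the rubber stopper) pushed more than 30 mm aside (distance of any of petri, stopper from where it was at the start of the episode above 0.03 m).
Of tablet5, tablet6, tablet7 only 1 to 3 are there at a start; the rules pass over those that are not, and their reading is None.
Of tablet3, tablet4 only 1 to 2 are there at a start; the rules pass over those that are not, and their reading is None.
At some moment in a run one of lid may be knocked a few centimetres aside while the robot is not near it.
It also fails if it takes over 210 s, if anything falls off the work surface, if the arm or the gripper's body presses on something with over 40 N, if the wrist force passes 120 N, or if a joint passes its speed limit or range.

## Working session

There is one attempt and no reset: what is moved stays moved. The work goes in short steps, Python scripts to look and compute and a tool call to move; the robot and the scene stay as the last step left them, time stands still between calls to the robot, and variables do not carry over. Pictures are saved under pics/ and viewed, and the job is handed in when it is done.

Besides the shell and the picture viewer there is one more tool, called by a JSON object that holds its "fn" and its "kwargs". send_rows: Moves the arm, as the interface text tells. Its arguments: {"type":"object","properties":{"motion":{"type":"array"},"newtons":{"type":"number"}},"required":["motion"]}

```bash
ls -la; mkdir -p pics
cat > h.py <<'E'
import numpy as np, cv2
from station import ctrl, eyes
def shot(n,tag):
    c=eyes.camera(n); cv2.imwrite(f'pics/{tag}.png',c['pixels']); return c
E
python3 - <<'E'
from h import *
for n in('top','side'):
    c=shot(n,n+'0'); print({k:v for k,v in c.items() if k!='pixels'})
print(ctrl.sense(), ctrl.tip_reach)
E
```

```text
total 12
drwxr-xr-x  3 agent agent 4096 Dec  7 09:52 .
drwxr-xr-x 23 root  root  4096 Dec  7 09:52 ..
drwxr-xr-x  2 agent agent 4096 Dec  7 09:52 pics
{'K': array([[430.04638781,   0.        , 323.75156238],
       [  0.        , 430.04638781, 193.80935347],
       [  0.        ,   0.        ,   1.        ]]), 'origin': array([ 302.29594224,    1.33005395, 1125.53151741]), 'orientation': array([[-0.01964473,  0.98813673, -0.15231512],
       [-0.99977862, -0.01826658,  0.01044216],
       [ 0.00753601,  0.15248653,  0.98827682]])}
{'K': array([[401.79102581,   0.        , 319.02329616],
       [  0.        , 401.79102581, 199.83110531],
       [  0.        ,   0.        ,   1.        ]]), 'origin': array([ 163.34294072, -984.46833486,  705.81219593]), 'orientation': array([[ 0.95332904,  0.14356519, -0.26561772],
       [-0.30170383,  0.48724459, -0.81949223],
       [ 0.01177023,  0.86138362,  0.50781858]])}
{'t': 0.1, 'qpos': array([ 9.86898621e-01,  1.58981940e-01,  1.59810511e+00,  5.40877727e-06,
        1.38619900e+00, -2.10073072e-01]), 'joint_vel': array([-0.00070087, -0.00105677, -0.00278467, -0.00099121, -0.00172405,
       -0.00064958]), 'joint_efforts': array([ 5.49667147e-04, -3.86506069e+01, -3.22958422e+01,  7.03525264e-02,
        3.40215338e-02, -8.64742969e-05]), 'position': array([209.84062964, 535.07285695, 403.82000349]), 'tool_rot': array([[-9.30936951e-01,  3.65178741e-01, -9.37970455e-04],
       [ 3.65179769e-01,  9.30935953e-01, -1.40990205e-03],
       [ 3.58324163e-04, -1.65505775e-03, -9.99998566e-01]]), 'ft_force': array([ 0.08139626, -0.06348862, -0.15091203]), 'ft_torque': array([0.05794342, 0.03218584, 0.0156793 ]), 'finger_gap': 91.91203985666382} 190.1
```

View pics/top0.png

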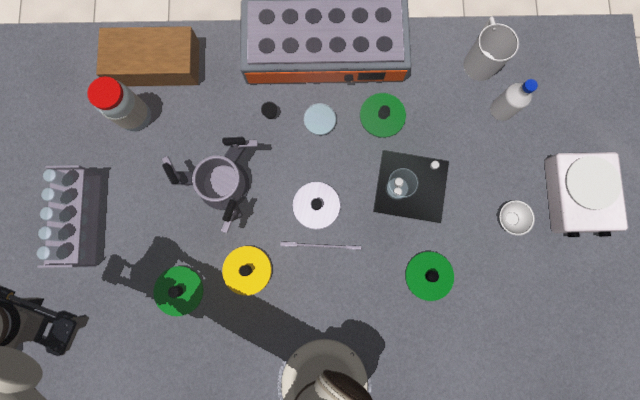

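View pics/side0.png

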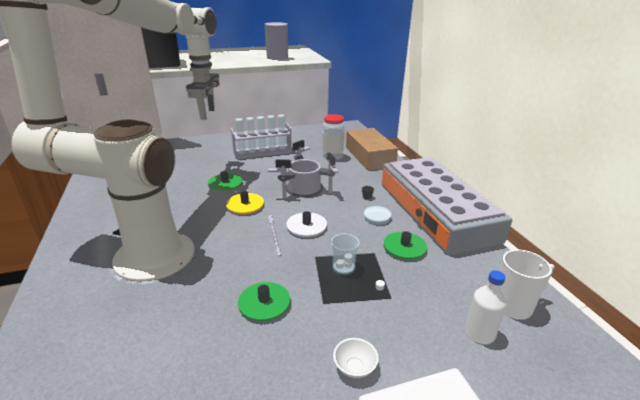

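```bash
cat >> h.py <<'E'
def ray(c,u,v):
    K=c['K']; p=np.linalg.solve(K,[u,v,1.0]); d=c['orientation']@np.array([p[0],-p[1],-1.0]); return c['origin'],d
def onz(c,u,v,z):
    o,d=ray(c,u,v); return o+d*(z-o[2])/d[2]
def proj(c,P):
    q=c['orientation'].T@(np.asarray(P,float)-c['origin']); q=np.array([q[0],-q[1],-q[2]]); p=c['K']@q; return p[:2]/p[2]
def tri(c1,p1,c2,p2):
    A=[];b=[]
    for c,p in((c1,p1),(c2,p2)):
        o,d=ray(c,*p); d=d/np.linalg.norm(d); M=np.eye(3)-np.outer(d,d); A.append(M); b.append(M@o)
    X=np.linalg.solve(sum(A),sum(b)); 
    return X,[np.linalg.norm(M@X-q) for M,q in zip(A,b)]
def crop(c,x0,y0,x1,y1,s,tag):
    im=c['pixels'][y0:y1,x0:x1]; cv2.imwrite(f'pics/{tag}.png',cv2.resize(im,None,fx=s,fy=s,interpolation=cv2.INTER_CUBIC))
E
python3 - <<'E'
from h import *
c=eyes.camera('top'); crop(c,360,140,460,230,6,'t_mat0'); crop(c,150,120,270,240,5,'t_pot0')
d=eyes.camera('side'); crop(d,300,220,400,310,6,'s_mat0'); crop(d,260,130,360,210,6,'s_pot0')
E
```

```text
(no output)
```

View pics/t_mat0.png

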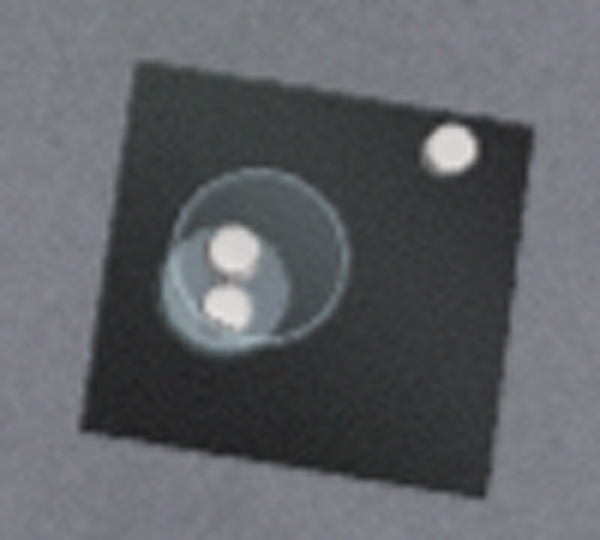

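View pics/t_pot0.png

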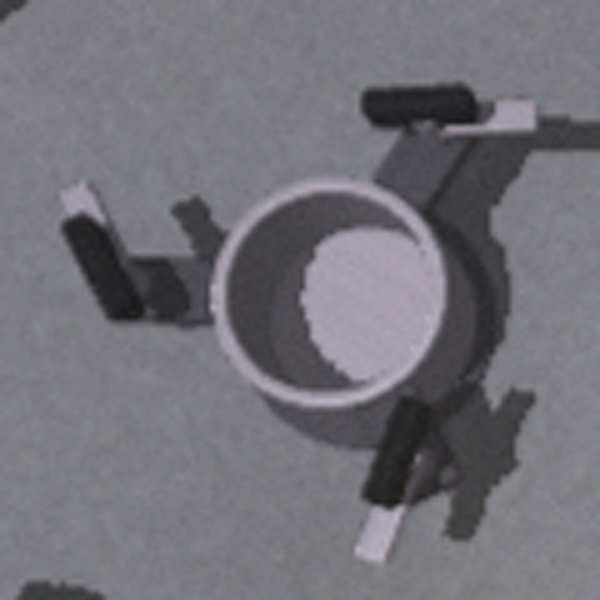

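View pics/s_mat0.png

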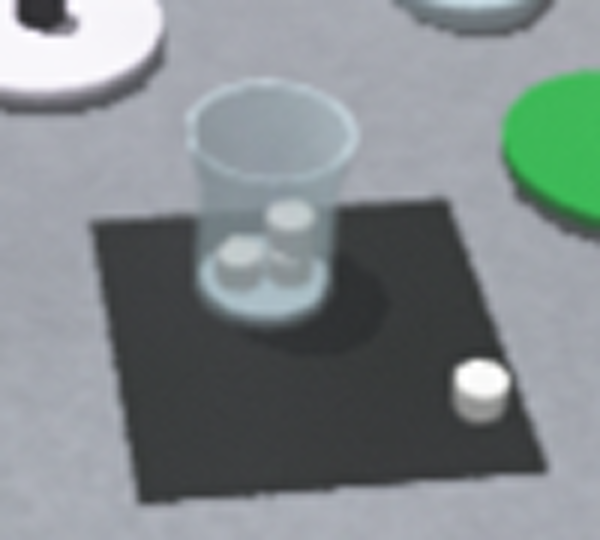

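View pics/s_pot0.png

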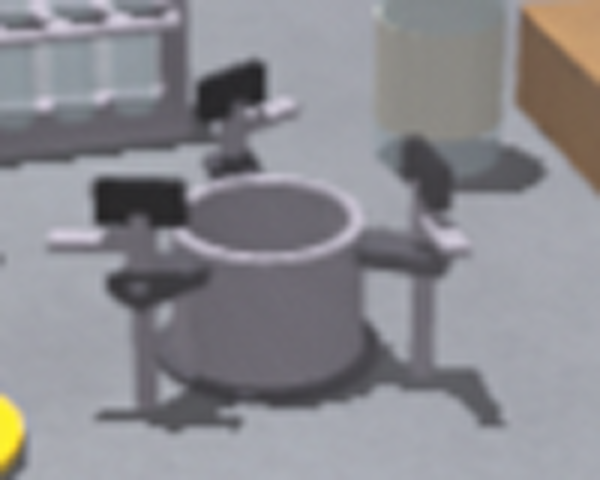

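Run:
```python
from h import *
np.set_printoptions(precision=1,suppress=True)
c=eyes.camera('top'); d=eyes.camera('side')
q=lambda x,y,s,x0,y0:((x+.5)/s-.5+x0,(y+.5)/s-.5+y0)
B=lambda x,y:q(x,y,6,360,140)
print('beaker rim',onz(c,*B(261.5,257.5),88),'foot',onz(c,*B(225,291),3))
m=[onz(c,*B(*p),3) for p in[(135,60),(535,127),(487,497),(80,432)]]; print('mat',np.array(m),np.mean(m,0),[np.linalg.norm(m[i]-m[i-1]) for i in range(4)])
print('tablet',onz(c,*B(452,147),19))
S=lambda x,y:q(x,y,6,300,220)
print('side: rim',onz(d,*S(272,130),88),'tablet',onz(d,*S(482,379),19))
# lid: white mask
im=c['pixels'].astype(int)
def blobs(cam,mask,roi):
    x0,y0,x1,y1=roi; mm=np.zeros(mask.shape,np.uint8); mm[y0:y1,x0:x1]=mask[y0:y1,x0:x1]
    n,l,st,ce=cv2.connectedComponentsWithStats(mm); return [(st[i],ce[i]) for i in range(1,n) if st[i][4]>12],l
w=(im.min(2)>190)
b,l=blobs(c,w,(285,175,350,235)); print([(x[0],x[1]) for x in b])
cn,_=cv2.findContours((w*255).astype(np.uint8)[175:235,285:350],cv2.RETR_EXTERNAL,cv2.CHAIN_APPROX_NONE)
k=max(cn,key=len); e=cv2.fitEllipse(k); print(e); print('lid',onz(c,e[0][0]+285,e[0][1]+175,16))
dk=im.max(2)<45
b,l=blobs(c,dk,(140,120,270,245)); print([(x[0],x[1]) for x in b])
di=d['pixels'].astype(int); dk=di.max(2)<60
b,l=blobs(d,dk,(265,130,345,180)); print([(x[0],x[1]) for x in b])
b,l=blobs(c,im.max(2)<50,(300,190,330,215)); print('handle',[(x[0],x[1]) for x in b])
# pot rim
hsv=im[120:240,150:270]; g=hsv.mean(2)
for t in(130,140,150): 
    cn,_=cv2.findContours(((g>t)*255).astype(np.uint8),cv2.RETR_CCOMP,cv2.CHAIN_APPROX_NONE)
    for k in cn:
        if len(k)>90: e=cv2.fitEllipse(k); print(t,len(k),e,onz(c,e[0][0]+150,e[0][1]+120,90))
```

```text
beaker rim [ 486.7 -205.1   88. ] foot [ 487.1 -205.1    3. ]
mat [[ 592.6 -169.6    3. ]
 [ 558.7 -347.1    3. ]
 [ 393.8 -315.5    3. ]
 [ 425.7 -138.7    3. ]] [ 492.7 -242.7    3. ] [np.float64(169.75163076691007), np.float64(180.72783376735111), np.float64(167.887886766375), np.float64(179.62554644857994)]
tablet [ 546.7 -305.    19. ]
side: rim [ 487.1 -207.    88. ] tablet [ 545.5 -308.3   19. ]
[(array([ 293,  182,   47,   47, 1580], dtype=int32), array([315.7, 205.1]))]
((30.8155460357666, 29.92679786682129), (45.861595153808594, 46.028804779052734), 103.90418243408203)
lid [444.4  10.8  16. ]
[(array([223, 138,  22,   7, 111], dtype=int32), array([234.5, 141.1])), (array([164, 164,  15,  20, 132], dtype=int32), array([170.8, 173.4])), (array([223, 200,  14,  21, 123], dtype=int32), array([229.9, 209.6]))]
[(array([293, 141,  11,   9,  63], dtype=int32), array([297.9, 144.9])), (array([276, 160,  15,   7,  84], dtype=int32), array([282.6, 163.3]))]
handle [(array([314, 200,   7,  10,  20], dtype=int32), array([317.7, 205.2]))]
130 384 ((109.01920318603516, 86.03742980957031), (23.677921295166016, 83.47073364257812), 4.670900344848633) [434.8 147.8  90. ]
130 154 ((64.68583679199219, 57.8336067199707), (44.678646087646484, 48.03809356689453), 48.80105972290039) [506.4 256.3  90. ]
130 139 ((63.57032012939453, 57.68210983276367), (38.60280990600586, 40.62754440307617), 50.31246566772461) [506.8 259.1  90. ]
140 130 ((65.10719299316406, 57.94193649291992), (44.36111068725586, 46.1670036315918), 59.14078903198242) [506.1 255.3  90. ]
140 140 ((63.66004943847656, 57.70857238769531), (39.10041809082031, 40.97117233276367), 50.72896957397461) [506.7 258.8  90. ]
150 128 ((65.17424774169922, 58.13629913330078), (43.785621643066406, 45.71793746948242), 61.82416534423828) [505.6 255.1  90. ]
150 145 ((63.652984619140625, 57.88665771484375), (39.48102569580078, 41.39767837524414), 46.21854019165039) [506.3 258.8  90. ]
```

Run:
```python
from h import *
np.set_printoptions(precision=1,suppress=True)
c=eyes.camera('top'); d=eyes.camera('side')
def circ(P):
    A=np.c_[2*P[:,0],2*P[:,1],np.ones(len(P))]; s=np.linalg.lstsq(A,(P[:,:2]**2).sum(1),rcond=None)[0]
    return s[:2],np.sqrt(s[2]+s[0]**2+s[1]**2)
g=c['pixels'][120:240,150:270].mean(2)
for t in(130,140,150):
    cn,_=cv2.findContours(((g>t)*255).astype(np.uint8),cv2.RETR_CCOMP,cv2.CHAIN_APPROX_NONE)
    for k in cn:
        if 90<len(k)<160:
            P=np.array([onz(c,p[0][0]+150,p[0][1]+120,90) for p in k]); print(t,*circ(P))
# side: manual rim points outer
S=lambda x,y:((x+.5)/6-.5+260,(y+.5)/6-.5+130)
P=np.array([onz(d,*S(*p),90) for p in[(172,218),(362,215),(270,174),(267,264),(200,252),(335,250),(330,186),(210,186)]]); print('side pot',*circ(P))
# top manual outer
T=lambda x,y:((x+.5)/5-.5+150,(y+.5)/5-.5+120)
P=np.array([onz(c,*T(*p),90) for p in[(211,290),(449,290),(333,179),(330,408),(245,212),(415,208),(415,375),(245,372)]]); print('top pot',*circ(P))
im=c['pixels'].astype(int)
dk=(im.max(2)<48).astype(np.uint8)
n,l,st,ce=cv2.connectedComponentsWithStats(dk)
for i in range(1,n):
    if 80<st[i][4]<200 and 140<ce[i][0]<260 and 120<ce[i][1]<240:
        ys,xs=np.nonzero(l==i); r=cv2.minAreaRect(np.c_[xs,ys].astype(np.float32)); 
        bx=cv2.boxPoints(r); W=np.array([onz(c,*b,140) for b in bx]); C=W.mean(0)
        e1,e2=W[1]-W[0],W[2]-W[1]; e=e1 if np.linalg.norm(e1)>np.linalg.norm(e2) else e2
        v=C[:2]-[506,257.5]
        print(C,np.linalg.norm(e1),np.linalg.norm(e2),'bar ang',np.degrees(np.arctan2(e[1],e[0])),'r',np.linalg.norm(v),'az',np.degrees(np.arctan2(v[1],v[0])))
```

```text
130 [506.1 257.1] 57.13573844083891
130 [507.1 258.9] 44.601382199008945
140 [506.4 255.2] 55.7582945605115
140 [507.1 258.7] 45.09171669201139
150 [506. 255.] 55.11182637304778
150 [506.5 258.5] 45.67540164179083
side pot [506.2 248.3] 57.91200940812078
top pot [506.  253.7] 57.855178634816205
[584.2 201.4 140. ] 49.53092822505106 14.610808957327423 bar ang -91.00050203171128 r 96.25468358616526 az -35.66352029478786
[508.  345.9 140. ] 19.13098435127013 57.207356245546414 bar ang -142.25760588824676 r 88.40473653322599 az 88.705723007761
[420.2 207.5 140. ] 50.03701342394421 19.163829686163535 bar ang -17.61378438261832 r 99.28761936307914 az -149.76096004229186
```

{"fn": "send_rows", "kwargs": {"motion": [[60,0.3365,-0.8415,-0.05,-68.6],[60,0.3365,-0.8415,-0.05,-68.6],[60,0.3365,-0.8415,-0.05,-68.6],[60,0.3365,-0.8415,-0.05,-68.6],[60,0.3365,-0.8415,-0.05,-68.6],[60,0.3365,-0.8415,-0.05,-68.6],[60,0.3365,-0.8415,-0.05,-68.6],[60,0.3365,-0.8415,-0.05,-68.6],[60,0.3365,-0.8415,-0.05,-68.6],[60,0.3365,-0.8415,-0.05,-68.6],[60,0.3365,-0.8415,-0.05,-68.6],[60,0.3365,-0.8415,-0.05,-68.6]], "newtons": 10}}

```text
t: 1.4
position: [395.5, 69.7, 377.5]
tool_rot: [[0.001, 1.0, 0.001], [1.0, -0.001, -0.0], [-0.0, 0.001, -1.0]]
ft_force: [0.9, 1.0, -0.3]
finger_gap: 55.3
```

{"fn": "send_rows", "kwargs": {"motion": [[60,0.151,-0.376,-0.077,0],[60,0.151,-0.376,-0.077,0],[60,0.151,-0.376,-0.077,0],[60,0.151,-0.376,-0.077,0],[60,0.151,-0.376,-0.077,0],[60,0.151,-0.376,-0.077,0],[60,0.151,-0.376,-0.077,0],[60,0.151,-0.376,-0.077,0],[60,0.151,-0.376,-0.077,0],[60,0.151,-0.376,-0.077,0],[60,0.151,-0.376,-0.077,0],[60,0.151,-0.376,-0.077,0]]}}

```text
t: 2.4
position: [546.3, -305.8, 298.8]
tool_rot: [[0.003, 1.0, -0.001], [1.0, -0.002, 0.001], [0.001, -0.001, -1.0]]
ft_force: [-0.6, 0.4, 0.3]
finger_gap: 55.1
```

Run:
```python
from h import *
c=shot('top','top1'); d=shot('side','side1'); s=ctrl.sense(); print(s['t'],s['position'],s['finger_gap'])
p=s['position']-[0,0,190]; print(proj(c,p),proj(d,p))
crop(c,380,120,540,240,5,'t1');crop(d,280,150,440,310,4,'s1')
```

```text
2.5 [ 546.22520159 -303.65124098  300.1701883 ] 55.13109813033995
[444.24982292 155.99684018] [382.75041028 252.61097942]
```

View pics/t1.png

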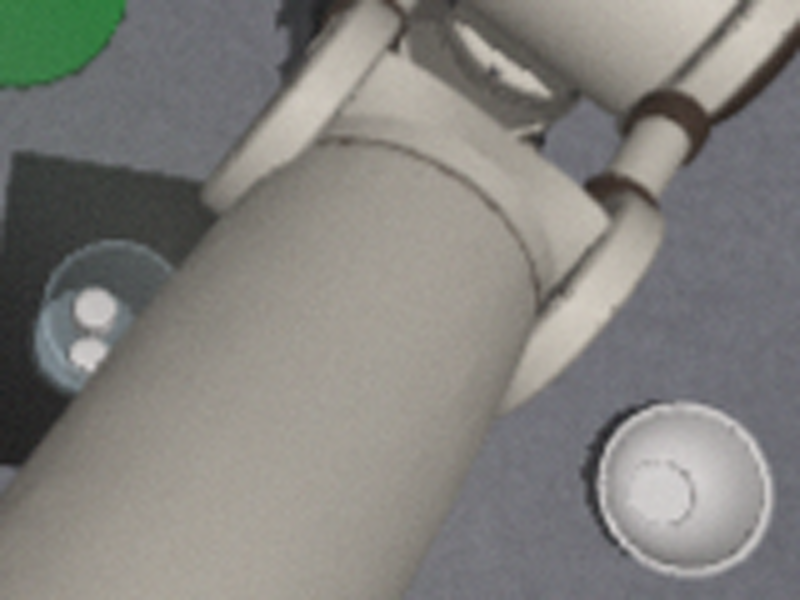

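View pics/s1.png

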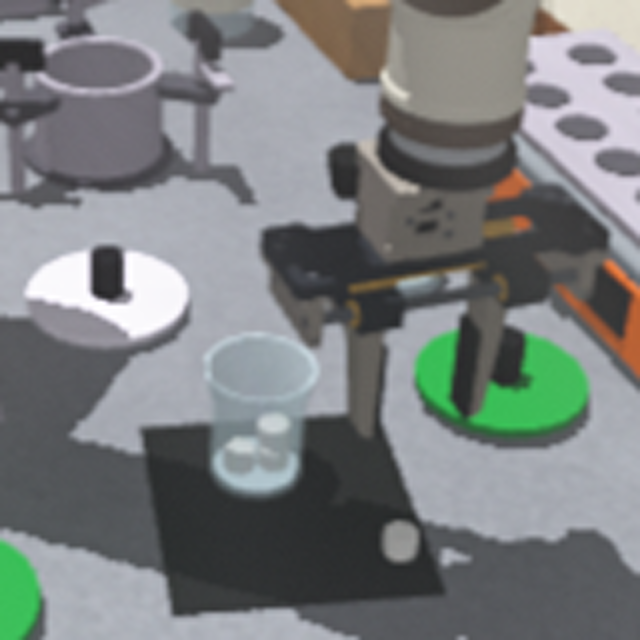

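{"fn": "send_rows", "kwargs": {"motion": [[60,0,-0.002,-0.04,0],[60,0,-0.002,-0.08,0],[60,0,-0.002,-0.103,0],[60,0,-0.002,-0.103,0],[60,0,-0.002,-0.103,0]]}}

```text
t: 2.92
position: [546.4, -304.8, 197.5]
tool_rot: [[-0.001, 1.0, -0.0], [1.0, 0.001, 0.0], [0.0, -0.0, -1.0]]
ft_force: [0.6, -0.6, 0.1]
finger_gap: 55.1
```

{"fn": "send_rows", "kwargs": {"motion": [[10,0,-0.001,0,0],[10,0,-0.001,0,0],[10,0,-0.001,0,0],[10,0,-0.001,0,0],[10,0,-0.001,0,0],[10,0,-0.001,0,0]], "newtons": 10}}

```text
t: 3.42
position: [546.4, -307.3, 197.5]
tool_rot: [[0.0, 1.0, 0.0], [1.0, -0.0, -0.0], [-0.0, 0.0, -1.0]]
ft_force: [-0.3, 0.8, 1.6]
finger_gap: 21.4
```

{"fn": "send_rows", "kwargs": {"motion": [[10,0,0,0.03,0],[10,0,0,0.07,0],[10,0,0,0.11,0],[10,0,0,0.11,0],[10,-0.02,0.034,0.11,0],[10,-0.04,0.068,0.11,0],[10,-0.0595,0.1013,0.11,0],[10,-0.0595,0.1013,0.11,0],[10,-0.0595,0.1013,0.11,0],[10,-0.0595,0.1013,0.11,0]]}}

```text
t: 4.25
position: [487.3, -206.5, 307.7]
tool_rot: [[0.0, 1.0, 0.001], [1.0, -0.0, -0.001], [-0.001, 0.001, -1.0]]
ft_force: [-0.2, -0.1, 0.3]
finger_gap: 21.6
```

Run:
```python
from h import *
d=shot('side','side2'); s=ctrl.sense(); print(s['t'],s['position'],s['finger_gap'])
crop(d,280,170,430,310,4,'s2')
```

```text
4.3 [ 487.59997046 -207.01269483  307.95985478] 21.667580039467772
```

View pics/s2.png

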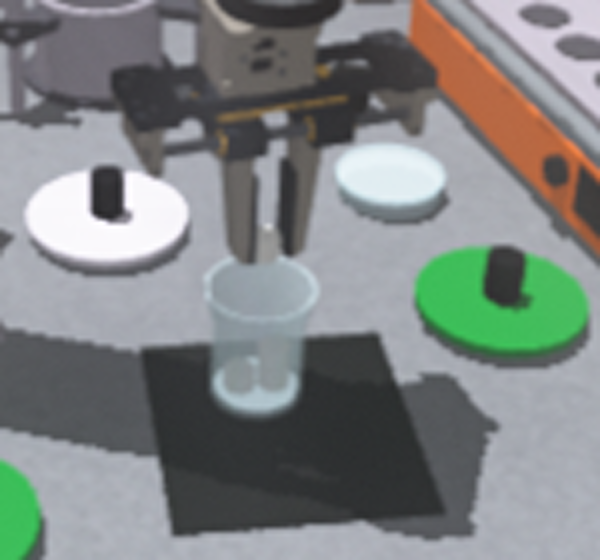

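{"fn": "send_rows", "kwargs": {"motion": [[10,0,0.001,-0.012,0],[10,0,0.001,-0.024,0],[10,0,0.001,-0.024,0],[10,0,0.001,-0.024,0],[45,0,0.001,-0.024,0],[45,0,0.001,-0.024,0],[45,0,0.001,-0.024,0],[45,0,0.001,-0.024,0],[45,0,0.001,0.01,0],[45,0,0.001,0.04,0],[45,0,0.001,0.04,0],[45,0,0.001,0.04,0]]}}

```text
t: 5.3
position: [487.5, -205.4, 349.6]
tool_rot: [[0.0, 1.0, 0.004], [1.0, -0.0, -0.003], [-0.003, 0.004, -1.0]]
ft_force: [0.3, -0.2, 0.2]
finger_gap: 41.2
```

Run:
```python
from h import *
d=shot('side','side3'); s=ctrl.sense(); print(s['t'],s['position'],s['finger_gap'])
crop(d,280,170,430,310,4,'s3'); c=shot('top','top3')
```

```text
5.35 [ 486.93743017 -205.01372087  347.72430438] 41.54937591617833
```

View pics/s3.png

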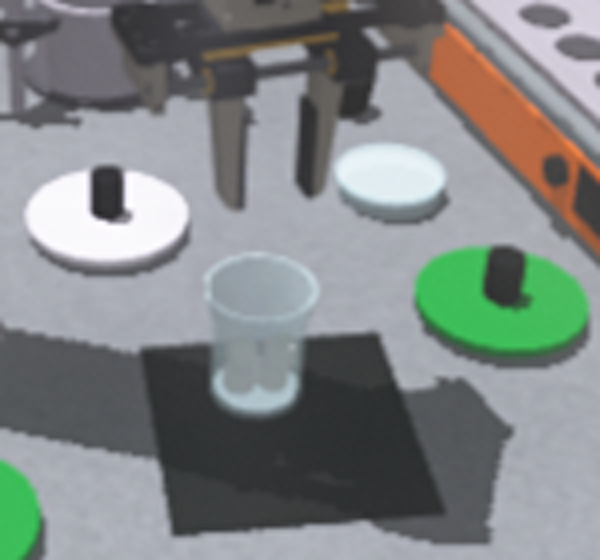

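View pics/top3.png

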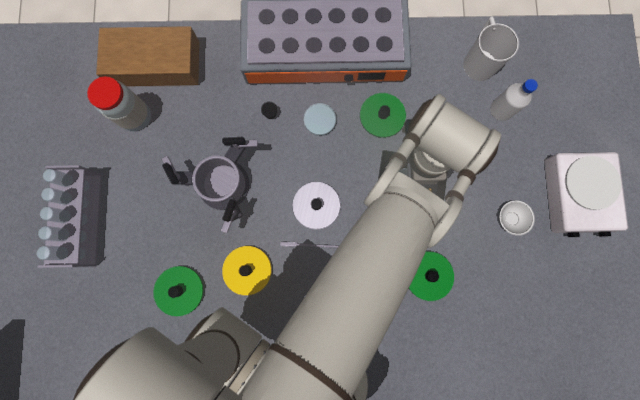

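{"fn": "send_rows", "kwargs": {"motion": [[100,0,0,0,0],[100,0,0,0,0],[100,0,0,0,0],[100,0,0,0,0],[100,0,-0.001,-0.03,0],[100,0,-0.001,-0.06,0],[100,0,-0.001,-0.08,0],[100,0,-0.001,-0.1,0],[100,0,-0.001,-0.12,0],[100,0,-0.001,-0.14,0],[100,0,-0.001,-0.14,0],[100,0,-0.001,-0.14,0]]}}

```text
t: 6.4
position: [486.4, -205.7, 206.3]
tool_rot: [[0.0, 1.0, -0.002], [1.0, -0.0, 0.002], [0.002, -0.002, -1.0]]
ft_force: [0.4, -0.4, 1.2]
finger_gap: 92.0
```

Run:
```python
from h import *
d=shot('side','side4'); s=ctrl.sense(); print(s['t'],s['position'],s['finger_gap'],s['ft_force'])
crop(d,280,170,430,310,4,'s4')
```

```text
6.45 [ 487.02697996 -206.08936553  207.60915969] 92.23986465398076 [0.36438908 0.16544317 0.40227991]
```

View pics/s4.png

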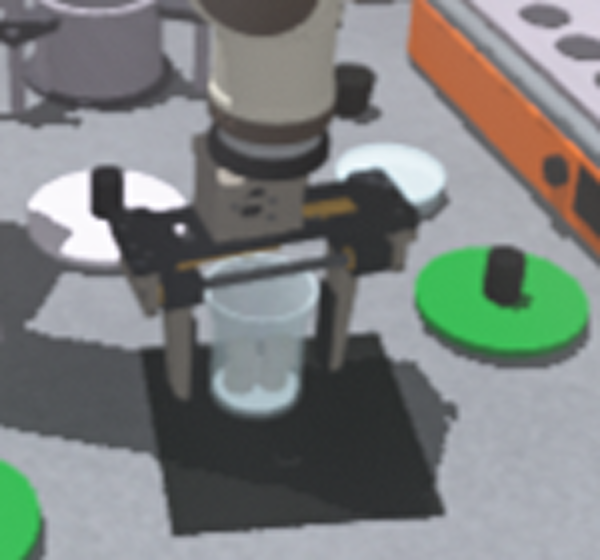

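{"fn": "send_rows", "kwargs": {"motion": [[80,0,0,0,0],[75,0,0,0,0],[72,0,0,0,0],[70,0,0,0,0],[68,0,0,0,0],[66,0,0,0,0],[60,0,0,0,0],[50,0,0,0,0],[50,0,0,0,0],[50,0,0,0,0]], "newtons": 15}}

```text
t: 7.28
position: [487.1, -206.3, 208.1]
tool_rot: [[0.0, 1.0, 0.001], [1.0, -0.0, -0.001], [-0.001, 0.001, -1.0]]
ft_force: [-1.7, -0.5, 6.4]
finger_gap: 69.8
```

{"fn": "send_rows", "kwargs": {"motion": [[100,0,0,0,0],[100,0,0,0,0],[100,0,0,0,0],[100,0,0,0,0],[100,0,0,0.02,0],[100,0,0,0.04,0],[100,0,0,0.06,0],[100,0,0,0.06,0],[100,0,0,0.06,0]]}}

```text
t: 8.03
position: [487.2, -206.2, 267.9]
tool_rot: [[0.0, 1.0, 0.002], [1.0, -0.0, -0.001], [-0.001, 0.002, -1.0]]
ft_force: [-0.3, 0.6, -0.3]
finger_gap: 92.0
```

Run:
```python
from h import *
d=shot('side','side5'); s=ctrl.sense(); print(s['t'],s['position'],s['finger_gap'],s['ft_force'])
crop(d,280,170,430,310,4,'s5')
```

```text
8.0833 [ 486.68222069 -205.85709074  266.65459156] 92.05349071431957 [-1.02081701  0.16076131  0.14439787]
```

View pics/s5.png

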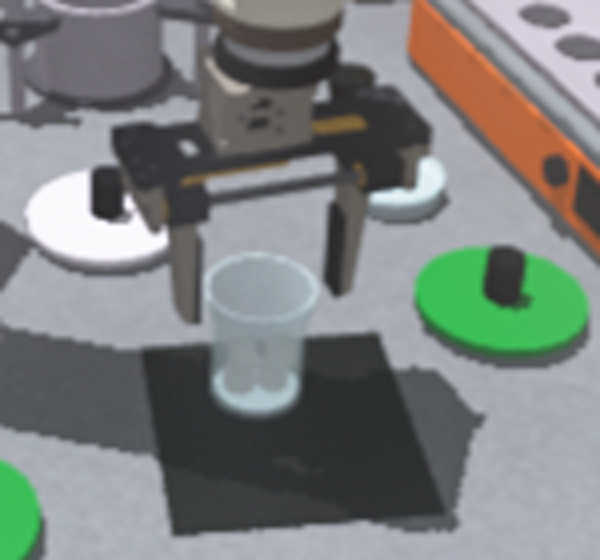

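{"fn": "send_rows", "kwargs": {"motion": [[90,0,0,0,0],[85,0,0,0,0],[82,0,0,0,0],[80,0,0,0,0],[78,0,0,0,0],[76,0,0,0,0],[70,0,0,0,0],[65,0,0,0,0],[65,0,0,0,0],[65,0,0,0,0]], "newtons": 17}}

```text
t: 8.92
position: [486.8, -206.0, 267.1]
tool_rot: [[0.0, 1.0, -0.0], [1.0, -0.0, 0.0], [0.0, -0.0, -1.0]]
ft_force: [-0.3, -0.3, -0.6]
finger_gap: 72.5
```

{"fn": "send_rows", "kwargs": {"motion": [[65,0,0,0.005,0],[65,0,0,0.01,0],[65,0,0,0.02,0],[65,0,0,0.03,0],[65,0,0,0.045,0],[65,0,0,0.06,0],[65,0,0,0.06,0],[65,0,0,0.06,0]]}}

```text
t: 9.58
position: [487.2, -206.3, 328.8]
tool_rot: [[0.0, 1.0, 0.003], [1.0, -0.0, -0.002], [-0.002, 0.003, -1.0]]
ft_force: [-0.6, -0.3, -1.9]
finger_gap: 72.4
```

Run:
```python
from h import *
d=shot('side','side6'); s=ctrl.sense(); print(s['t'],s['position'],s['finger_gap'],s['ft_force'])
crop(d,280,130,430,310,4,'s6')
```

```text
9.6333 [ 486.85417056 -206.00152486  327.52291619] 72.81192340135253 [ 0.21212293  0.16951232 -2.84713704]
```

View pics/s6.png

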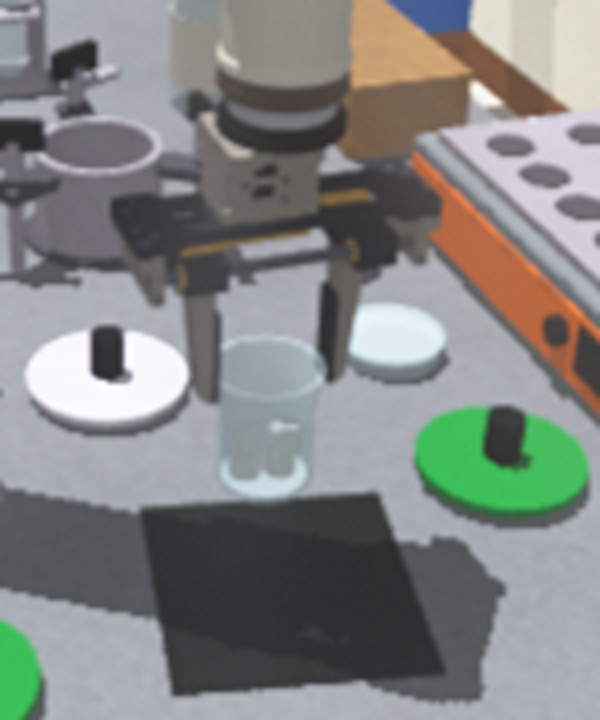

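{"fn": "send_rows", "kwargs": {"motion": [[65,0,0,0.015,0],[65,0,0.005,0.03,0],[65,0.002,0.012,0.04,0],[65,0.004,0.022,0.04,0],[65,0.006,0.036,0.04,0],[65,0.008,0.053,0.04,0],[65,0.01,0.072,0.04,0],[65,0.012,0.092,0.04,0],[65,0.014,0.112,0.04,0],[65,0.016,0.132,0.04,0],[65,0.018,0.152,0.04,0],[65,0.02,0.172,0.04,0]]}}

```text
t: 10.63
position: [506.4, -32.1, 365.8]
tool_rot: [[-0.0, 1.0, -0.002], [1.0, 0.0, 0.001], [0.001, -0.002, -1.0]]
ft_force: [1.2, -0.3, -1.6]
finger_gap: 72.2
```

{"fn": "send_rows", "kwargs": {"motion": [[65,0.001,0.02,0,0],[65,0.002,0.04,0,0],[65,0.003,0.06,0,0],[65,0.003,0.08,0,0],[65,0.003,0.1,0,0],[65,0.003,0.118,0,0],[65,0.003,0.132,0,0],[65,0.003,0.142,0,0],[65,0.003,0.149,0,0],[65,0.003,0.152,0,0],[65,0.003,0.152,0,0]]}}

```text
t: 11.55
position: [509.7, 118.4, 366.7]
tool_rot: [[-0.0, 1.0, -0.001], [1.0, 0.0, -0.0], [-0.0, -0.001, -1.0]]
ft_force: [-0.4, -0.3, -1.8]
finger_gap: 72.5
```

Run:
```python
from h import *
d=shot('side','side7'); c=shot('top','top7'); s=ctrl.sense(); print(s['t'],s['position'],s['finger_gap'],s['ft_force'])
crop(d,250,80,400,220,4,'s7'); crop(c,130,90,290,250,4,'t7')
```

```text
11.65 [509.86714589 117.65066665 367.01432223] 72.06053370868335 [-0.19122455 -0.72786817 -2.68003959]
```

View pics/s7.png

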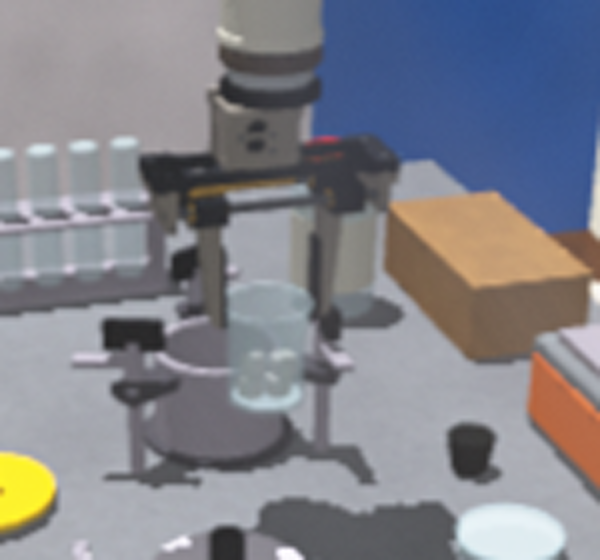

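View pics/t7.png

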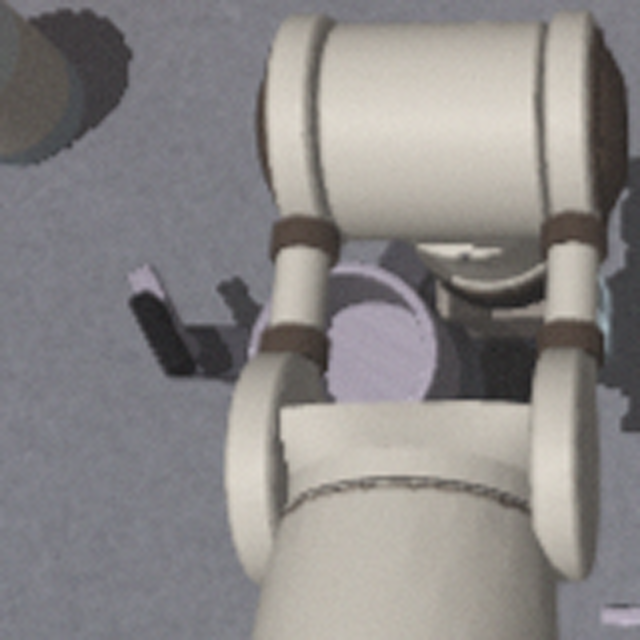

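{"fn": "send_rows", "kwargs": {"motion": [[65,0,0.004,-0.005,0],[65,0,0.01,-0.012,0],[65,0,0.018,-0.02,0],[65,0,0.026,-0.027,0],[65,0,0.033,-0.0325,0],[65,0,0.038,-0.0325,0],[65,0,0.041,-0.0325,0],[65,0,0.041,-0.0325,0]]}}

```text
t: 12.32
position: [509.9, 159.8, 334.8]
tool_rot: [[-0.001, 1.0, 0.0], [1.0, 0.001, 0.0], [0.0, 0.0, -1.0]]
ft_force: [0.1, 0.6, -1.7]
finger_gap: 72.2
```

Run:
```python
from h import *
d=shot('side','side8'); s=ctrl.sense(); print(s['t'],s['position'],s['finger_gap'],s['ft_force'])
crop(d,250,80,400,220,4,'s8')
```

```text
12.3667 [509.99226062 159.40930697 335.05973475] 72.09756250592675 [-0.82353782 -0.24864743 -1.41580723]
```

View pics/s8.png

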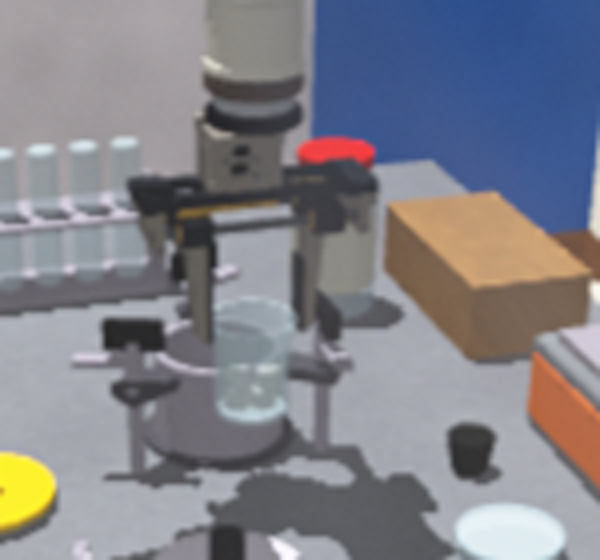

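{"fn": "send_rows", "kwargs": {"motion": [[65,0,0.004,0,0],[65,0,0.009,0.0015,0],[65,0,0.015,0.0035,0],[65,0,0.022,0.0055,0],[65,0,0.031,0.0065,0],[65,0,0.04,0.006,0],[65,0,0.0495,0.005,0],[65,0,0.0585,0.002,0],[65,0,0.0585,0.002,0]]}}

```text
t: 13.12
position: [509.5, 219.2, 336.1]
tool_rot: [[-0.001, 1.0, -0.0], [1.0, 0.001, 0.0], [0.0, -0.0, -1.0]]
ft_force: [0.1, -0.7, -0.1]
finger_gap: 72.5
```

Run:
```python
from h import *
d=shot('side','side9'); s=ctrl.sense(); print(s['t'],s['position'],s['finger_gap'],s['ft_force'])
crop(d,250,80,400,220,4,'s9')
```

```text
13.1667 [509.62994162 218.49644133 336.19743317] 72.23261531948943 [ 0.51289502 -0.74986738  0.60508237]
```

View pics/s9.png

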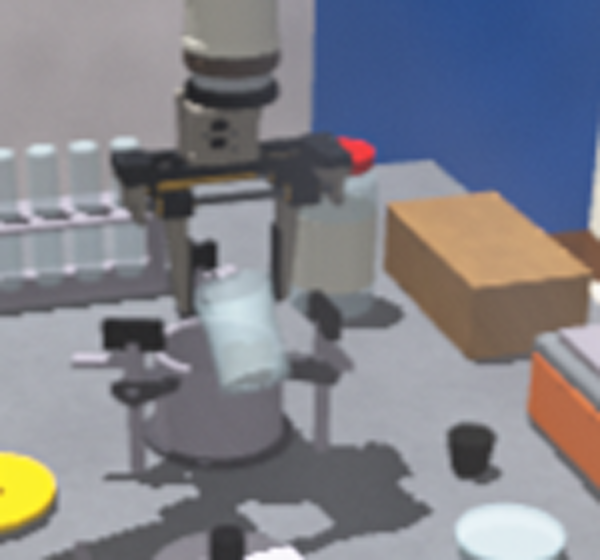

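{"fn": "send_rows", "kwargs": {"motion": [[65,0,0.0085,-0.0035,0],[65,0,0.0165,-0.0085,0],[65,0,0.024,-0.0145,0],[65,0,0.0305,-0.021,0],[65,0,0.0355,-0.0275,0],[65,0,0.039,-0.0335,0],[65,0,0.042,-0.0405,0],[65,0,0.0445,-0.0465,0],[65,0,0.0445,-0.0465,0],[65,0,0.0445,-0.0465,0]]}}

```text
t: 14.0
position: [509.7, 262.0, 289.7]
tool_rot: [[0.0, 1.0, -0.001], [1.0, -0.0, -0.0], [-0.0, -0.001, -1.0]]
ft_force: [-1.0, -0.0, 0.5]
finger_gap: 71.9
```

Run:
```python
from h import *
d=shot('side','side10'); s=ctrl.sense(); print(s['t'],s['position'],s['finger_gap'],s['ft_force'])
crop(d,250,80,400,220,4,'s10')
```

```text
14.05 [509.87830381 261.93667046 290.08571892] 71.95658427018112 [-0.2821974   0.50147144 -0.29712424]
```

View pics/s10.png

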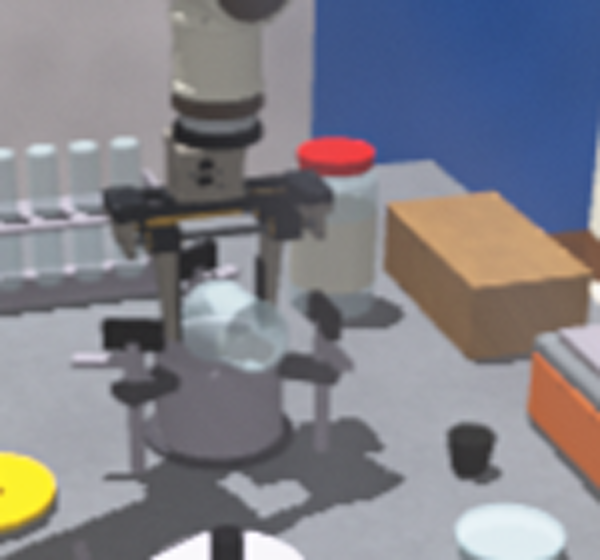

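{"fn": "send_rows", "kwargs": {"motion": [[65,0,-0.005,-0.002,0],[65,0,-0.01,-0.004,0],[65,0,-0.015,-0.006,0],[65,0,-0.02,-0.007,0],[65,0,-0.025,-0.007,0],[65,0,-0.028,-0.007,0],[65,0,-0.028,-0.007,0],[65,0,-0.028,-0.007,0]]}}

```text
t: 14.72
position: [509.4, 235.0, 284.1]
tool_rot: [[0.001, 1.0, -0.001], [1.0, -0.001, 0.005], [0.005, -0.001, -1.0]]
ft_force: [-5.4, 10.5, 6.7]
finger_gap: 71.0
```

Run:
```python
from h import *
d=shot('side','side11'); c=shot('top','top11'); s=ctrl.sense(); print(s['t'],s['position'],s['finger_gap'],s['ft_force'])
crop(d,250,80,400,220,5,'s11');crop(c,150,110,290,250,4,'t11')
```

```text
14.8167 [509.33327555 235.0916043  284.06514357] 71.80883527968962 [-4.39385624 10.69833475  6.78559443]
```

View pics/s11.png

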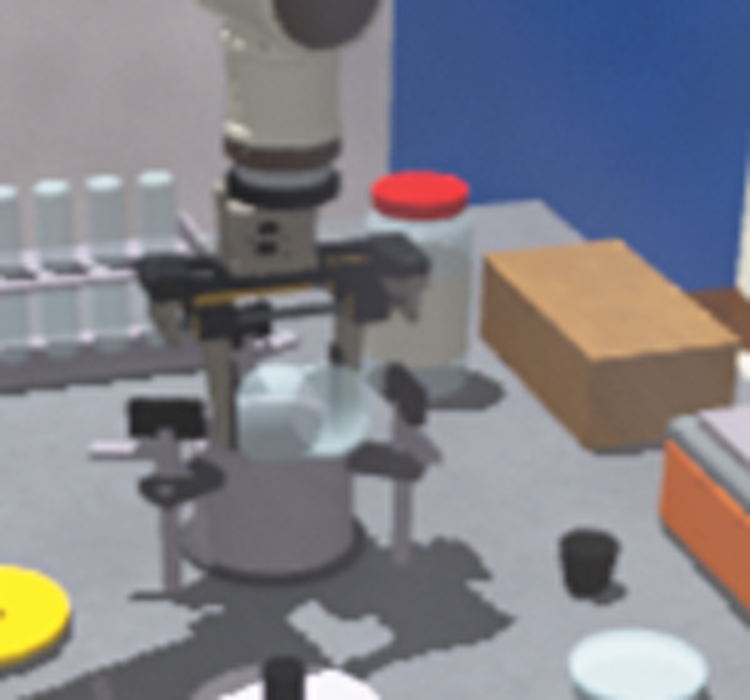

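View pics/t11.png

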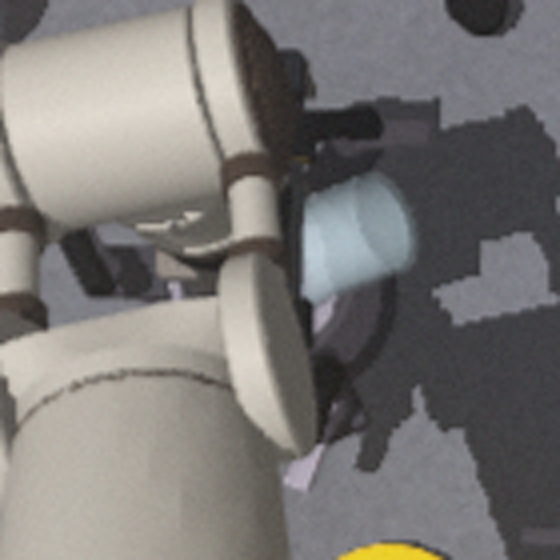

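{"fn": "send_rows", "kwargs": {"motion": [[65,0,0.004,0,0],[65,0,0.008,0,0],[65,0,0.01,0,0],[65,0,0.01,0,0],[65,0,0.01,0,0]]}}

```text
t: 15.23
position: [509.7, 243.7, 282.6]
tool_rot: [[0.0, 1.0, -0.001], [1.0, -0.0, -0.001], [-0.001, -0.001, -1.0]]
ft_force: [0.1, 0.2, -1.3]
finger_gap: 71.7
```

Run:
```python
from h import *
d=shot('side','side12'); c=shot('top','top12'); s=ctrl.sense(); print(s['t'],s['position'],s['finger_gap'],s['ft_force'])
crop(d,270,110,370,210,7,'s12');crop(c,180,120,280,220,6,'t12')
```

```text
15.3333 [509.78219173 243.71118557 282.7715547 ] 71.66684526504757 [ 0.27214009 -0.07476245 -1.37757108]
```

View pics/s12.png

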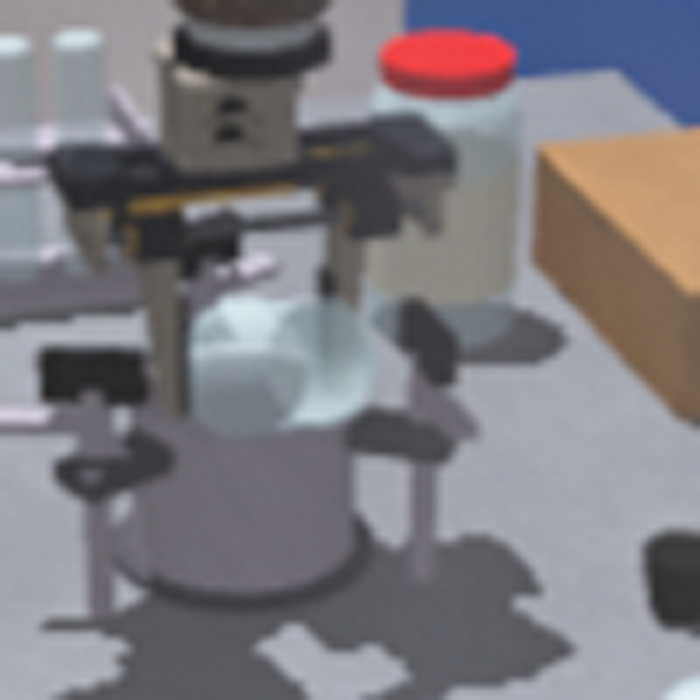

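View pics/t12.png

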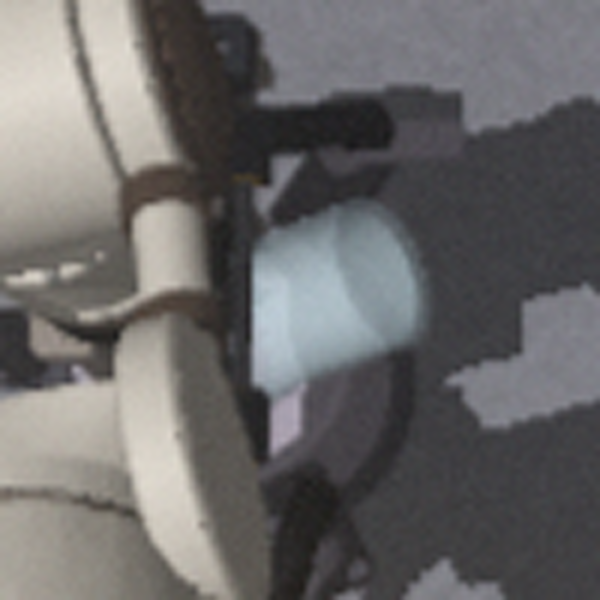

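{"fn": "send_rows", "kwargs": {"motion": [[65,0,0.005,0,0],[65,0,0,0,0],[65,0,0.005,0,0],[65,0,0,0,0],[65,0,0.005,0,0],[65,0,0,0,0],[65,0,0,0,0]]}}

```text
t: 15.92
position: [509.8, 243.6, 283.1]
tool_rot: [[0.0, 1.0, -0.0], [1.0, -0.0, -0.0], [-0.0, -0.0, -1.0]]
ft_force: [0.5, -0.6, -0.8]
finger_gap: 71.4
```

{"fn": "send_rows", "kwargs": {"motion": [[65,0,0.006,0.008,0],[65,0,0.01,0.016,0],[65,0,0.008,0.024,0],[65,0,0.005,0.032,0],[65,0,-0.008,0.045,0],[65,0,-0.017,0.05,0],[65,0,-0.025,0.054,0],[65,0,-0.034,0.057,0],[65,0,-0.044,0.058,0],[65,0,-0.053,0.06,0],[65,0,-0.062,0.061,0],[65,0,-0.062,0.061,0]]}}

```text
t: 16.92
position: [509.9, 180.4, 344.0]
tool_rot: [[0.002, 1.0, -0.0], [1.0, -0.002, -0.001], [-0.001, -0.0, -1.0]]
ft_force: [-0.4, -0.1, -1.5]
finger_gap: 72.1
```

Run:
```python
from h import *
d=shot('side','side13'); c=shot('top','top13'); s=ctrl.sense(); print(s['t'],s['position'],s['finger_gap'],s['ft_force'])
crop(d,270,90,370,210,6,'s13');crop(c,150,100,290,240,4,'t13')
```

```text
17.0167 [509.83886377 181.63459924 343.92302226] 71.47302790088044 [-0.7194987  -0.07397594 -0.57767073]
```

View pics/s13.png

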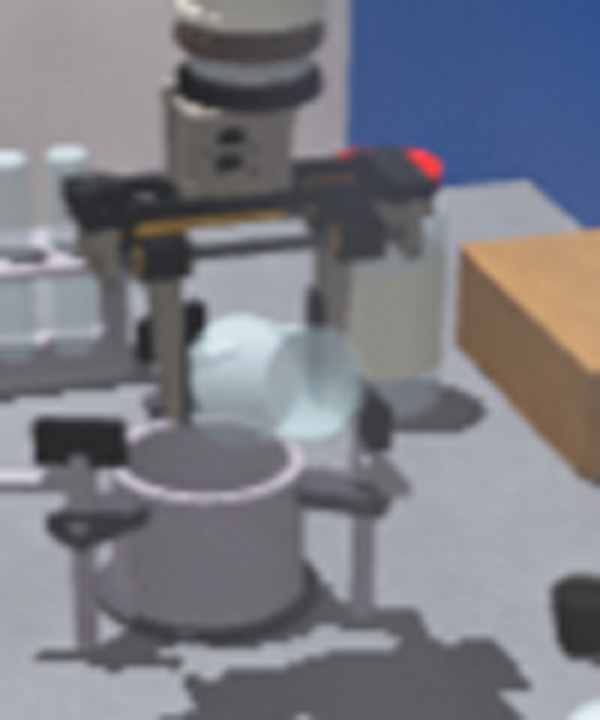

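View pics/t13.png

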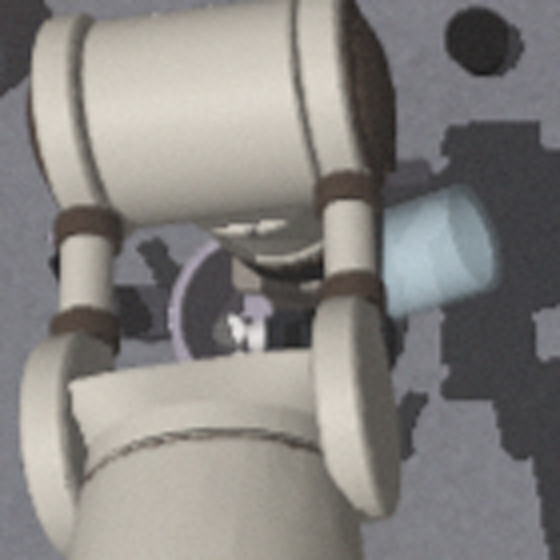

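{"fn": "send_rows", "kwargs": {"motion": [[65,0,-0.005,0.01,0],[65,0,-0.015,0.02,0],[65,0,-0.035,0.025,0],[65,-0.002,-0.065,0.025,0],[65,-0.004,-0.1,0.025,0],[65,-0.006,-0.135,0.025,0],[65,-0.008,-0.17,0.025,0],[65,-0.01,-0.205,0.025,0],[65,-0.012,-0.24,0.025,0],[65,-0.014,-0.275,0.025,0],[65,-0.016,-0.305,0.025,0],[65,-0.018,-0.33,0.025,0]]}}

```text
t: 18.02
position: [491.4, -150.6, 370.7]
tool_rot: [[0.001, 1.0, 0.002], [1.0, -0.001, -0.002], [-0.002, 0.002, -1.0]]
ft_force: [-0.2, -0.5, -2.3]
finger_gap: 71.5
```

{"fn": "send_rows", "kwargs": {"motion": [[65,-0.002,-0.02,0,0],[65,-0.004,-0.037,-0.01,0],[65,-0.004,-0.05,-0.025,0],[65,-0.004,-0.057,-0.045,0],[65,-0.004,-0.057,-0.065,0],[65,-0.004,-0.057,-0.08,0],[65,-0.004,-0.057,-0.09,0],[65,-0.004,-0.057,-0.095,0],[65,-0.004,-0.057,-0.095,0]]}}

```text
t: 18.77
position: [487.7, -205.0, 273.9]
tool_rot: [[0.0, 1.0, -0.001], [1.0, -0.0, 0.001], [0.001, -0.001, -1.0]]
ft_force: [0.7, -0.7, -0.9]
finger_gap: 70.9
```

Run:
```python
from h import *
d=shot('side','side14'); c=shot('top','top14'); s=ctrl.sense(); print(s['t'],s['position'],s['finger_gap'],s['ft_force'])
crop(d,270,150,420,310,4,'s14')
```

```text
18.8667 [ 488.22969811 -205.21824541  275.27959872] 71.6220483217813 [ 0.65330957 -0.30531801 -1.38902921]
```

View pics/s14.png

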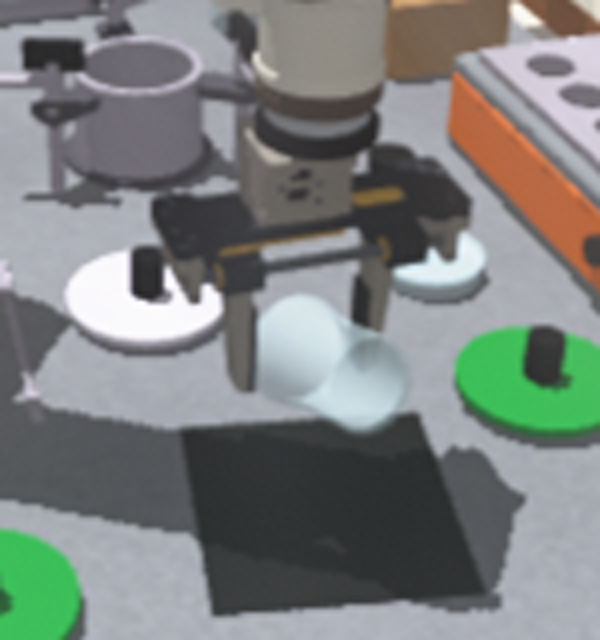

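View pics/top14.png

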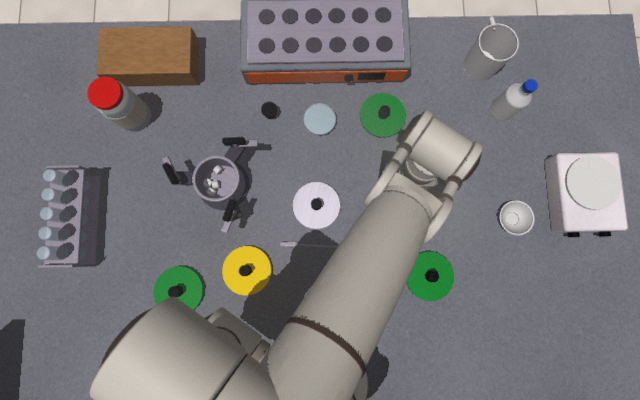

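Run:
```python
import cv2
im=cv2.imread('pics/top14.png')[150:210,185:250]; cv2.imwrite('pics/t14pot.png',cv2.resize(im,None,fx=8,fy=8,interpolation=cv2.INTER_CUBIC))
```

```text
(no output)
```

View pics/t14pot.png

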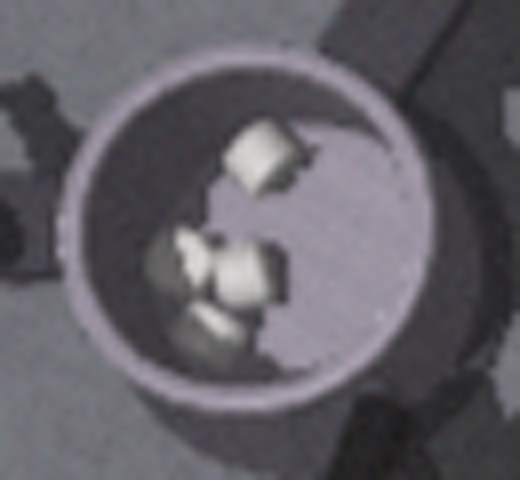

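{"fn": "send_rows", "kwargs": {"motion": [[68,0,0,0,0],[68,0,0,0,0],[68,0,0,0,0],[68,0,0,0,0]], "newtons": 8}}

```text
t: 19.2
position: [487.9, -204.9, 274.5]
tool_rot: [[0.0, 1.0, 0.0], [1.0, -0.0, -0.0], [-0.0, 0.0, -1.0]]
ft_force: [0.2, 1.0, -1.5]
finger_gap: 71.1
```

Run:
```python
from h import *
d=shot('side','side15'); s=ctrl.sense(); print(s['t'],s['position'],s['finger_gap'],s['ft_force'])
crop(d,270,150,420,310,4,'s15')
```

```text
19.25 [ 487.89237617 -204.9375205   274.39815503] 70.79528542774439 [ 0.46591064 -0.82814394 -1.83288395]
```

View pics/s15.png

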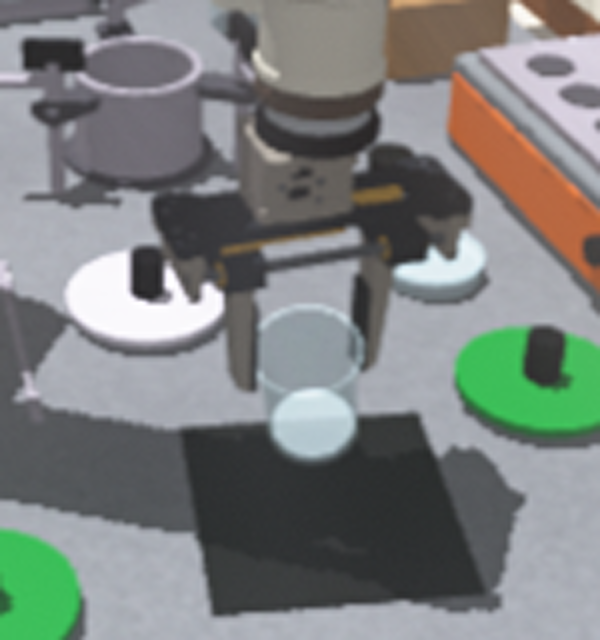

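{"fn": "send_rows", "kwargs": {"motion": [[68,0,0,0,0],[68,0,0,0,0],[68,0,0,0,0]], "newtons": 5}}

```text
t: 19.5
position: [487.8, -205.0, 274.2]
tool_rot: [[0.0, 1.0, -0.0], [1.0, -0.0, -0.0], [-0.0, -0.0, -1.0]]
ft_force: [1.0, 0.2, -0.6]
finger_gap: 70.9
```

Run:
```python
from h import *
d=shot('side','side16'); s=ctrl.sense(); print(s['t'],s['position'],s['finger_gap'],s['ft_force'])
crop(d,270,150,420,310,4,'s16')
```

```text
19.55 [ 487.84086468 -204.99011332  274.14116093] 70.95028812253685 [-0.12930973 -0.07532706 -1.53877513]
```

View pics/s16.png

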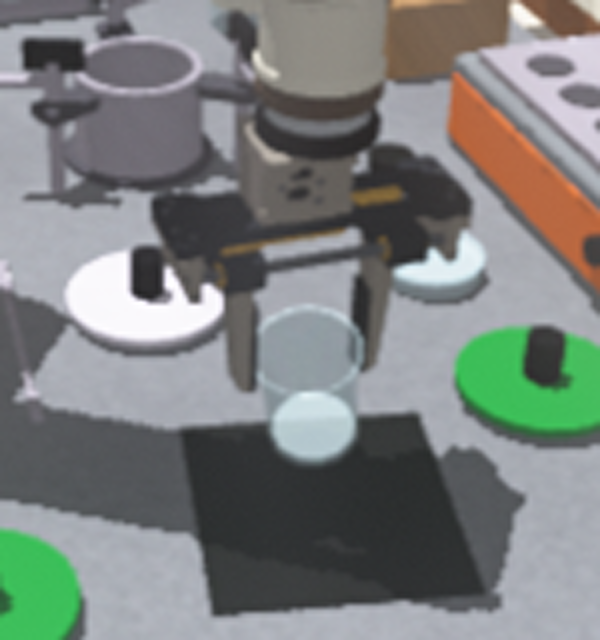

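Run:
```python
from h import *
c=eyes.camera('side')
f=lambda P:((proj(c,P)-[270,150]+.5)*4-.5).round()
P=np.array([488,-205,95.]);print('mouth',f(P))
for th in(0,20,40,60,80,90,100,110):
    t=np.radians(th);print(th,f(P-85*np.array([0,np.sin(t),np.cos(t)])), abs(.589*np.cos(t)-.745*np.sin(t)))
```

```text
mouth [302. 356.]
0 [296. 459.] 0.589
20 [312. 480.] 0.2986739468652768
40 [328. 487.] 0.027676592219393725
60 [341. 479.] 0.35068892581940675
80 [350. 454.] 0.631402999348273
90 [352. 436.] 0.745
100 [353. 415.] 0.835960552639917
110 [352. 392.] 0.9015208669043207
```

Run:
```python
from h import *
c=eyes.camera('side')
for px in((314,428),):
  u=(px[0]+.5)/4-.5+270; v=(px[1]+.5)/4-.5+150
  for z in(80,90,100,110): 
    X=onz(c,u,v,z); e=X-np.array([488,-205,95]); print(X,np.linalg.norm(e))
crop(c,310,210,370,280,10,'s17')
```

```text
[ 476.26096656 -259.07678921   80.        ] 57.33327164870007
[ 471.26077596 -270.66799102   90.        ] 67.95209096389206
[ 466.26058536 -282.25919283  100.        ] 80.41507959019842
[ 461.26039476 -293.85039464  110.        ] 93.99148427034383
```

View pics/s17.png

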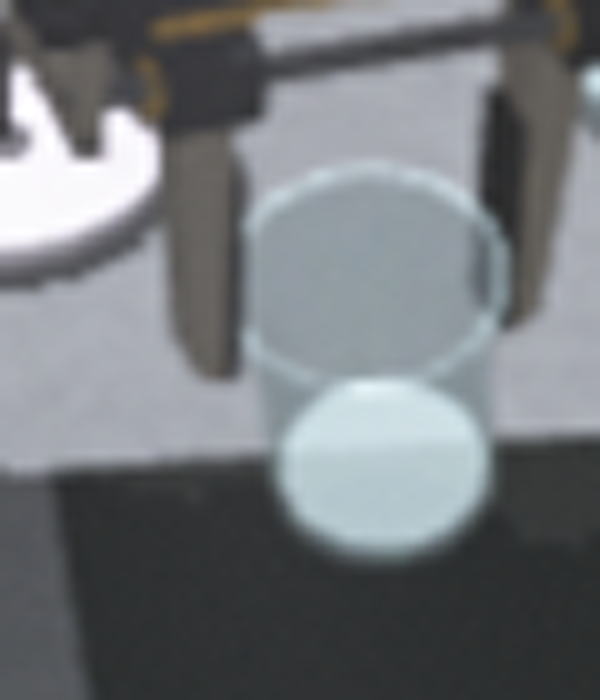

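{"fn": "send_rows", "kwargs": {"motion": [[68,0,-0.01,0,0],[68,0,-0.02,0,0],[68,0,-0.02,-0.0015,0],[68,0,-0.015,-0.003,0],[68,0,-0.009,-0.004,0],[68,0,-0.003,-0.005,0],[68,0,0.003,-0.006,0],[68,0,0.008,-0.006,0],[68,0,0.01,-0.006,0],[68,0,0.01,-0.006,0]]}}

```text
t: 20.48
position: [487.9, -194.1, 268.2]
tool_rot: [[-0.001, 1.0, -0.0], [1.0, 0.001, 0.0], [0.0, -0.0, -1.0]]
ft_force: [-0.6, 0.0, -1.6]
finger_gap: 70.8
```

Run:
```python
from h import *
d=shot('side','side18'); s=ctrl.sense(); print(s['t'],s['position'],s['finger_gap'],s['ft_force'])
crop(d,290,190,390,290,7,'s18')
```

```text
20.5333 [ 487.93093103 -194.57686696  268.29085708] 71.17999119455304 [ 0.71386899 -0.49725319 -1.43896644]
```

View pics/s18.png

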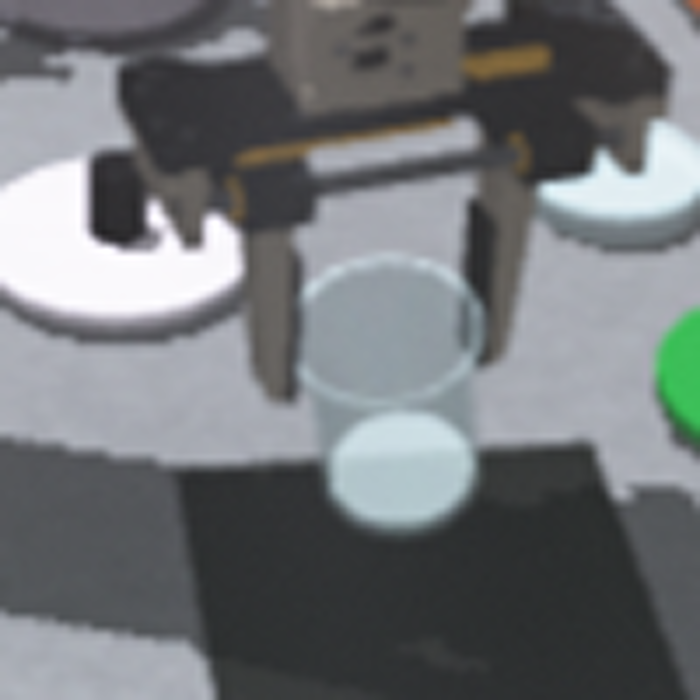

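Run:
```python
from h import *
c=eyes.camera('side')
g=lambda x,y:((x+.5)/7-.5+290,(y+.5)/7-.5+190)
print('pred mouth',(proj(c,[488,-194.5,89])-[290,190]+.5)*7-.5)
m=g(391,330); f=g(402,470)
for z in(80,85,90,95,100): print('mouth',onz(c,*m,z))
P=np.array([488,-196,89.])
for z in(5,10,15,20,25,30,40): X=onz(c,*f,z); print(X,np.linalg.norm(X-P))
```

```text
pred mouth [377.86619986 339.936297  ]
mouth [ 499.773074  -178.4032425   80.       ]
mouth [ 497.08512595 -184.84339418   85.        ]
mouth [ 494.39717791 -191.28354585   90.        ]
mouth [ 491.70922987 -197.72369753   95.        ]
mouth [ 489.02128183 -204.1638492   100.        ]
[ 510.62756016 -171.61193113    5.        ] 90.34812882457142
[ 508.1498306  -177.41131939   10.        ] 83.6214967581779
[ 505.67210103 -183.21070764   15.        ] 77.14835807670809
[ 503.19437147 -189.0100959    20.        ] 70.99808225342005
[ 500.7166419  -194.80948415   25.        ] 65.26201275835919
[ 498.23891234 -200.60887241   30.        ] 60.05894630076765
[ 493.28345321 -212.20764892   40.        ] 51.8806588370198
```

{"fn": "send_rows", "kwargs": {"motion": [[68,0,-0.008,0.003,0],[68,0,-0.02,0.003,0],[68,0,-0.03,0.003,0],[68,0,-0.03,0.001,0],[68,0,-0.03,-0.001,0],[68,0,-0.03,-0.002,0],[68,0,-0.03,-0.003,0],[68,0,-0.03,-0.003,0]]}}

```text
t: 21.25
position: [487.7, -224.6, 264.6]
tool_rot: [[0.0, 1.0, -0.001], [1.0, -0.0, 0.001], [0.001, -0.001, -1.0]]
ft_force: [0.3, 0.3, -2.2]
finger_gap: 71.1
```

{"fn": "send_rows", "kwargs": {"motion": [[68,0,0,-0.001,0],[68,0,0,-0.002,0],[68,0,0,-0.003,0],[68,0,0,-0.004,0],[68,0,0,-0.004,0]]}}

```text
t: 21.67
position: [488.0, -225.0, 261.6]
tool_rot: [[0.0, 1.0, 0.001], [1.0, -0.0, -0.0], [-0.0, 0.001, -1.0]]
ft_force: [-1.0, -0.2, 1.2]
finger_gap: 70.6
```

Run:
```python
from h import *
d=shot('side','side19'); s=ctrl.sense(); print(s['t'],s['position'],s['finger_gap'],s['ft_force'])
crop(d,290,190,390,290,7,'s19')
```

```text
21.7167 [ 488.01396536 -225.02519981  261.54536105] 70.85571664258661 [-0.10068612  0.62783267  1.27959328]
```

View pics/s19.png

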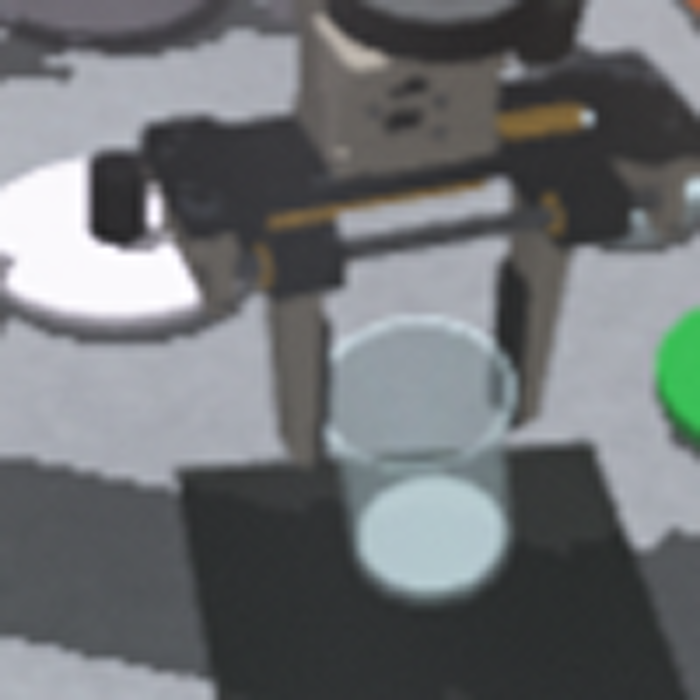

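{"fn": "send_rows", "kwargs": {"motion": [[100,0,0,0,0],[100,0,0,0,0],[100,0,0,0,0],[100,0,0,0,0],[100,0,0,0,0],[100,0,0,0,0]]}}

```text
t: 22.22
position: [487.8, -225.0, 261.1]
tool_rot: [[0.0, 1.0, -0.0], [1.0, -0.0, 0.0], [0.0, -0.0, -1.0]]
ft_force: [0.3, -0.1, 0.2]
finger_gap: 92.0
```

Run:
```python
from h import *
d=shot('side','side20'); s=ctrl.sense(); print(s['t'],s['position'],s['finger_gap'],s['ft_force'])
crop(d,290,190,390,290,7,'s20')
```

```text
22.2667 [ 487.82627359 -224.96943639  261.11750407] 91.6878375198234 [ 0.35744594  1.5839239  -0.50750436]
```

View pics/s20.png

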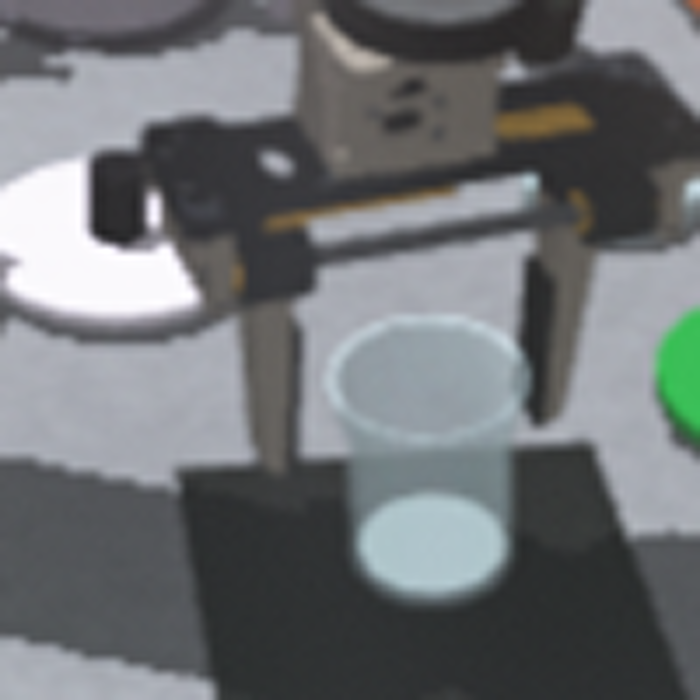

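Run:
```python
from h import *
c=eyes.camera('side')
g=lambda x,y:((x+.5)/7-.5+290,(y+.5)/7-.5+190)
print(onz(c,*g(427,380),88), onz(c,*g(433,545),7))
```

```text
[ 497.0125137  -221.64249196   88.        ] [ 504.66272937 -219.83048976    7.        ]
```

{"fn": "send_rows", "kwargs": {"motion": [[100,0.005,0,0,0],[100,0.01,0.002,0,0],[100,0.01,0.002,0.01,0],[100,0.01,0.002,0.03,0],[100,0.01,0.002,0.06,0],[100,0.01,0.002,0.1,0],[100,0,0.03,0.1,0],[100,-0.01,0.07,0.1,0],[100,-0.02,0.11,0.1,0],[100,-0.02,0.11,0.1,0]]}}

```text
t: 23.15
position: [466.4, -109.9, 361.4]
tool_rot: [[-0.004, 1.0, -0.001], [1.0, 0.004, 0.003], [0.003, -0.001, -1.0]]
ft_force: [0.2, -0.1, -0.4]
finger_gap: 91.8
```

Run:
```python
from h import *
d=shot('side','side21'); c=shot('top','top21'); s=ctrl.sense(); print(s['t'],s['position'],s['finger_gap'],s['ft_force'])
```

```text
23.25 [ 467.73585169 -113.77756312  361.98079531] 91.66124399109134 [ 0.22255193 -1.13817217  0.05855504]
```

View pics/side21.png

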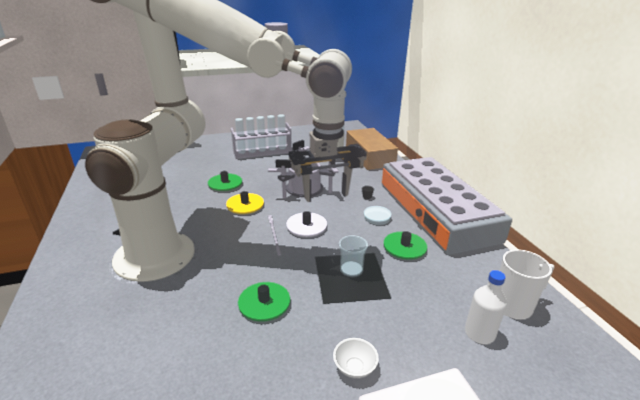

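View pics/top21.png

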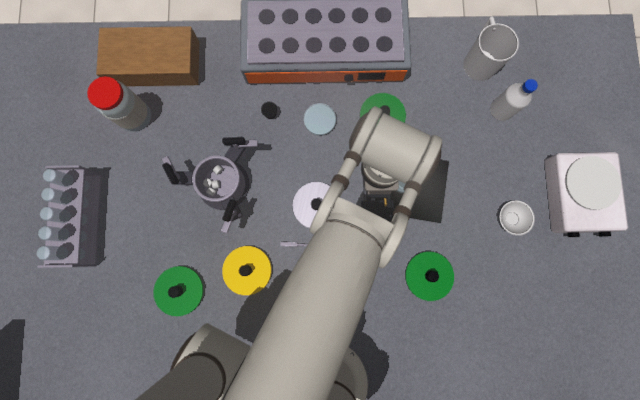

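Run:
```python
from h import *
np.set_printoptions(precision=1,suppress=True)
c=eyes.camera('top'); d=eyes.camera('side')
def circ(P):
    A=np.c_[2*P[:,0],2*P[:,1],np.ones(len(P))]; s=np.linalg.lstsq(A,(P[:,:2]**2).sum(1),rcond=None)[0]
    return s[:2],np.sqrt(s[2]+s[0]**2+s[1]**2)
im=d['pixels'].astype(int); x0,y0,x1,y1=275,205,340,245
for t in(185,200):
  m=((im.min(2)>t)*255).astype(np.uint8)[y0:y1,x0:x1]
  cn,_=cv2.findContours(m,cv2.RETR_EXTERNAL,cv2.CHAIN_APPROX_NONE); k=max(cn,key=len)
  k=k[k[:,0,1]>8] # lower & side parts
  P=np.array([onz(d,p[0][0]+x0,p[0][1]+y0,16) for p in k]); print('side lid',*circ(P))
im=c['pixels'].astype(int); x0,y0,x1,y1=285,175,345,235
for t in(170,190):
  m=((im.min(2)>t)*255).astype(np.uint8)[y0:y1,x0:x1]
  cn,_=cv2.findContours(m,cv2.RETR_EXTERNAL,cv2.CHAIN_APPROX_NONE); k=max(cn,key=len)
  P=np.array([onz(c,p[0][0]+x0,p[0][1]+y0,16) for p in k]); print('top lid',*circ(P))
crop(d,280,195,335,240,12,'s22'); crop(c,285,175,350,240,9,'t22')
```

```text
side lid [442.3   3.6] 53.54138244051634
side lid [442.4   4.1] 53.213586302232194
top lid [452.1  24.8] 46.59554867847912
top lid [451.2  24.3] 45.64074547579231
```

View pics/s22.png

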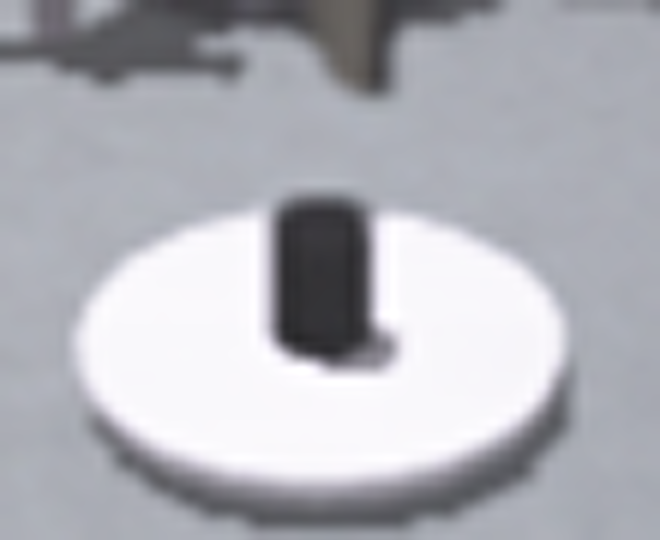

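View pics/t22.png

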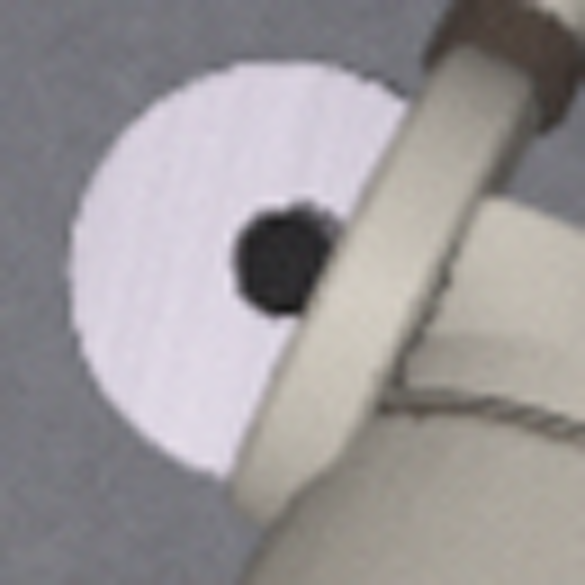

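Run:
```python
from h import *
np.set_printoptions(precision=1,suppress=True)
d=eyes.camera('side'); c=eyes.camera('top')
S=lambda x,y:((x+.5)/12-.5+280,(y+.5)/12-.5+195)
P=np.array([onz(d,*S(*p),16) for p in[(75,340),(568,340),(320,488),(430,213),(200,218),(120,430),(520,435),(530,262),(110,270)]])
A=np.c_[2*P[:,0],2*P[:,1],np.ones(len(P))]; s=np.linalg.lstsq(A,(P[:,:2]**2).sum(1),rcond=None)[0]; print(s[:2],np.sqrt(s[2]+s[0]**2+s[1]**2))
# handle top centre
print(onz(d,*S(321,212),52))
```

```text
[445.2   7.5] 65.05682183155805
[445.8  10.9  52. ]
```

{"fn": "send_rows", "kwargs": {"motion": [[60,-0.008,0.04,-0.02,0],[60,-0.016,0.08,-0.04,0],[60,-0.023,0.124,-0.06,0],[60,-0.023,0.124,-0.06,0],[60,-0.023,0.124,-0.06,0],[60,-0.023,0.124,-0.06,0],[60,-0.023,0.124,-0.06,0]]}}

```text
t: 24.03
position: [445.8, 7.7, 302.1]
tool_rot: [[0.001, 1.0, 0.002], [1.0, -0.001, -0.001], [-0.001, 0.002, -1.0]]
ft_force: [0.4, -0.1, 0.1]
finger_gap: 55.1
```

Run:
```python
from h import *
d=shot('side','side23'); s=ctrl.sense(); print(s['t'],s['position'],s['finger_gap'],s['ft_force'])
crop(d,260,150,360,250,7,'s23')
print((proj(d,s['position']-[0,0,190])-[260,150]+.5)*7-.5)
```

```text
24.0833 [445.80359635   7.56972544 302.20034972] 55.031562128669556 [ 0.21348259 -1.51602524  0.50794804]
[328.64809267 322.0495456 ]
```

View pics/s23.png

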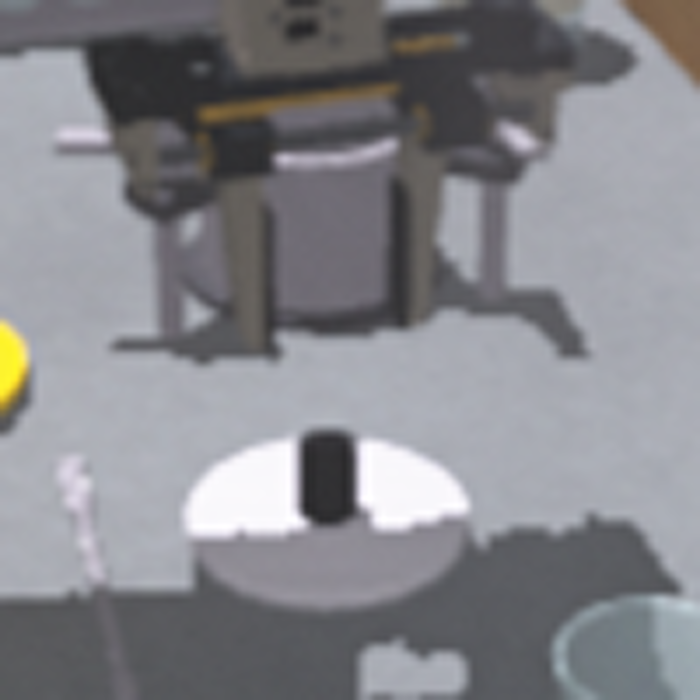

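{"fn": "send_rows", "kwargs": {"motion": [[60,-0.001,0.002,-0.03,0],[60,-0.001,0.002,-0.06,0],[60,-0.001,0.002,-0.08,0],[60,-0.001,0.002,-0.091,0],[60,-0.001,0.002,-0.091,0],[20,-0.001,0.002,-0.091,0],[20,-0.001,0.002,-0.091,0],[20,-0.001,0.002,-0.091,0],[20,-0.001,0.002,-0.091,0],[20,-0.001,0.002,-0.091,0],[20,-0.001,0.002,-0.091,0]], "newtons": 40}}

```text
t: 25.0
position: [444.5, 10.8, 211.2]
tool_rot: [[0.0, 1.0, 0.002], [1.0, -0.0, -0.001], [-0.001, 0.002, -1.0]]
ft_force: [-0.2, -1.4, 5.1]
finger_gap: 27.3
```

{"fn": "send_rows", "kwargs": {"motion": [[20,0,0,0.02,0],[20,0,0,0.05,0],[20,0,0,0.09,0],[20,0,0,0.13,0],[20,0,0,0.155,0],[20,0.005,0.02,0.16,0],[20,0.013,0.05,0.16,0],[20,0.021,0.085,0.16,0],[20,0.03,0.12,0.16,0],[20,0.039,0.155,0.16,0],[20,0.047,0.19,0.16,0],[20,0.055,0.22,0.16,0]]}}

```text
t: 26.0
position: [498.3, 233.4, 369.1]
tool_rot: [[-0.001, 1.0, -0.002], [1.0, 0.001, 0.0], [0.0, -0.002, -1.0]]
ft_force: [0.8, -0.3, -3.8]
finger_gap: 27.6
```

{"fn": "send_rows", "kwargs": {"motion": [[20,0.004,0.015,0,0],[20,0.006,0.022,-0.005,0],[20,0.006,0.022,-0.02,0],[20,0.006,0.022,-0.035,0],[20,0.006,0.022,-0.05,0],[20,0.006,0.022,-0.058,0],[20,0.006,0.022,-0.058,0],[20,0.006,0.022,-0.058,0]]}}

```text
t: 26.67
position: [504.6, 252.5, 311.6]
tool_rot: [[0.001, 1.0, -0.002], [1.0, -0.001, -0.0], [-0.0, -0.002, -1.0]]
ft_force: [0.6, 0.3, -2.3]
finger_gap: 27.1
```

Run:
```python
from h import *
d=shot('side','side24'); c=shot('top','top24'); s=ctrl.sense(); print(s['t'],s['position'],s['finger_gap'],s['ft_force'])
crop(d,255,110,355,210,7,'s24'); crop(c,150,110,290,250,5,'t24')
```

```text
26.7667 [505.22795066 252.8449849  313.16435438] 27.563010598699638 [-1.1056801 -0.1566914 -3.224249 ]
```

View pics/s24.png

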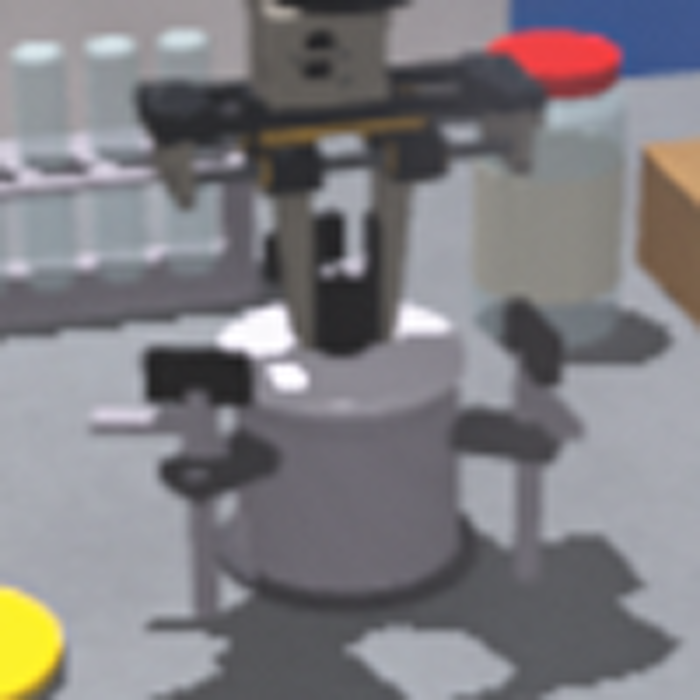

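View pics/t24.png

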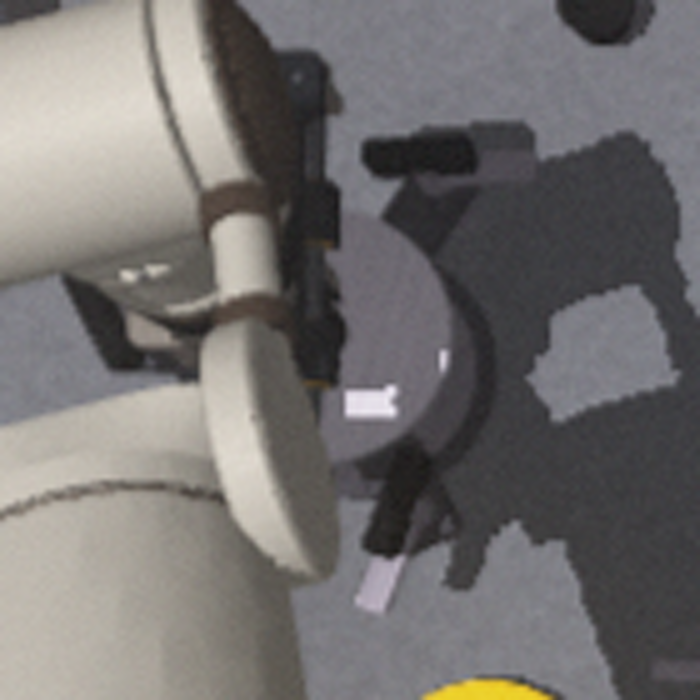

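Run:
```python
from h import *
np.set_printoptions(precision=2,suppress=True)
d=eyes.camera('side');c=eyes.camera('top')
print('lid disc top centre pred',proj(d,[505.2,252.8,118]),proj(c,[505.2,252.8,118]))
for p in((505.5,252.5),(506,253.7),(506,248)): print(p,proj(d,[*p,90]),proj(c,[*p,90]))
# lid right extreme in top & lid extremes in side predicted
a=np.linspace(0,6.283,361)
def ext(cam,x,y,z,r):
    Q=np.array([proj(cam,[x+r*np.cos(t),y+r*np.sin(t),z]) for t in a]); return Q.min(0),Q.max(0)
print('lid side',ext(d,505.2,252.8,118,62),'top',ext(c,505.2,252.8,118,62))
print('pot side',ext(d,505.5,252.5,90,58),'top',ext(c,505.5,252.5,90,58))
```

```text
lid disc top centre pred [303.47 158.14] [213.3  176.06]
(505.5, 252.5) [303.64 165.42] [216.25 178.15]
(506, 253.7) [303.69 165.26] [215.76 177.96]
(506, 248) [304.12 165.94] [218.1  177.91]
lid side (array([285.67, 150.98]), array([321.22, 165.87])) top (array([187.17, 150.72]), array([239.39, 201.87]))
pot side (array([287.15, 158.53]), array([320.08, 172.82])) top (array([192.45, 155.04]), array([240.01, 201.65]))
```

{"fn": "send_rows", "kwargs": {"motion": [[20,0,0.0025,0,0],[20,0,0.0025,-0.004,0],[20,0,0.0025,-0.008,0],[20,0,0.0025,-0.011,0],[20,0,0.0025,-0.013,0],[20,0,0.0025,-0.015,0],[20,0,0.0025,-0.015,0]]}}

```text
t: 27.45
position: [504.6, 255.4, 296.4]
tool_rot: [[0.0, 1.0, -0.001], [1.0, -0.0, -0.0], [-0.0, -0.001, -1.0]]
ft_force: [-0.0, -0.1, -2.8]
finger_gap: 27.4
```

{"fn": "send_rows", "kwargs": {"motion": [[20,0,0,-0.001,0],[20,0,0,-0.002,0],[20,0,0,-0.003,0],[20,0,0,-0.003,0],[20,0,0,-0.003,0]]}}

```text
t: 27.87
position: [504.8, 255.5, 294.1]
tool_rot: [[0.0, 1.0, -0.0], [1.0, -0.0, 0.0], [0.0, -0.0, -1.0]]
ft_force: [1.0, -0.3, -3.2]
finger_gap: 27.4
```

{"fn": "send_rows", "kwargs": {"motion": [[20,0,0.002,0,0],[20,0,0.004,0,0],[20,0,0.006,0,0],[20,0,0.006,0,0],[20,0,0.006,0,0]]}}

```text
t: 28.28
position: [505.3, 260.5, 294.5]
tool_rot: [[-0.001, 1.0, 0.0], [1.0, 0.001, -0.004], [-0.004, 0.0, -1.0]]
ft_force: [-0.2, -7.5, -0.6]
finger_gap: 27.0
```

{"fn": "send_rows", "kwargs": {"motion": [[20,0,-0.002,0,0],[20,0,-0.005,0,0],[20,0,-0.008,0,0],[20,0,-0.01,0,0],[20,0,-0.01,0,0],[20,0,-0.01,0,0]]}}

```text
t: 28.78
position: [504.9, 251.7, 294.3]
tool_rot: [[0.001, 1.0, 0.001], [1.0, -0.001, 0.001], [0.001, 0.001, -1.0]]
ft_force: [0.4, 1.7, -3.5]
finger_gap: 27.1
```

{"fn": "send_rows", "kwargs": {"motion": [[20,0,0.004,0,0],[20,0.002,0.004,0,0],[20,0.004,0.004,0,0],[20,0.006,0.004,0,0],[20,0.006,0.004,0,0],[20,0.006,0.004,0,0]]}}

```text
t: 29.28
position: [511.0, 255.5, 294.1]
tool_rot: [[0.0, 1.0, -0.0], [1.0, -0.0, -0.0], [-0.0, -0.0, -1.0]]
ft_force: [-1.3, -0.2, -3.1]
finger_gap: 27.3
```

{"fn": "send_rows", "kwargs": {"motion": [[20,-0.003,0,0,0],[20,-0.006,0,0,0],[20,-0.009,0,0,0],[20,-0.011,0,0,0],[20,-0.011,0,0,0],[20,-0.011,0,0,0]]}}

```text
t: 29.78
position: [501.1, 255.4, 295.0]
tool_rot: [[0.0, 1.0, 0.007], [1.0, -0.0, 0.001], [0.001, 0.007, -1.0]]
ft_force: [7.1, 0.3, -8.0]
finger_gap: 27.7
```

{"fn": "send_rows", "kwargs": {"motion": [[20,0.003,0,0,0],[20,0.006,0,0,0],[20,0.006,0,-0.001,0],[20,0.006,0,-0.002,0],[20,0.006,0,-0.002,0],[20,0.006,0,-0.002,0]]}}

```text
t: 30.28
position: [505.9, 255.6, 293.2]
tool_rot: [[0.0, 1.0, 0.001], [1.0, -0.0, -0.0], [-0.0, 0.001, -1.0]]
ft_force: [-2.7, -2.6, 6.5]
finger_gap: 27.7
```

{"fn": "send_rows", "kwargs": {"motion": [[55,0,0,0,0],[55,0,0,0,0],[55,0,0,0,0],[55,0,0,0,0],[55,0,0,0.02,0],[55,0,0,0.05,0],[55,0,0,0.09,0],[55,0,-0.02,0.13,0],[55,-0.03,-0.06,0.13,0],[55,-0.06,-0.1,0.13,0],[55,-0.09,-0.14,0.13,0],[55,-0.12,-0.18,0.13,0]]}}

```text
t: 31.28
position: [405.2, 102.2, 422.1]
tool_rot: [[-0.001, 1.0, 0.001], [1.0, 0.001, -0.0], [-0.0, 0.001, -1.0]]
ft_force: [0.1, -0.4, 0.5]
finger_gap: 50.3
```

Run:
```python
from h import *
d=shot('side','side25'); c=shot('top','top25'); s=ctrl.sense(); print(s['t'],s['position'],s['finger_gap'],s['ft_force'])
crop(d,255,110,355,210,7,'s25'); crop(c,150,110,270,240,5,'t25')
```

```text
31.3833 [403.87147074 100.48682118 421.32703643] 50.33966714828172 [0.38508746 0.87642534 0.65974136]
```

View pics/s25.png

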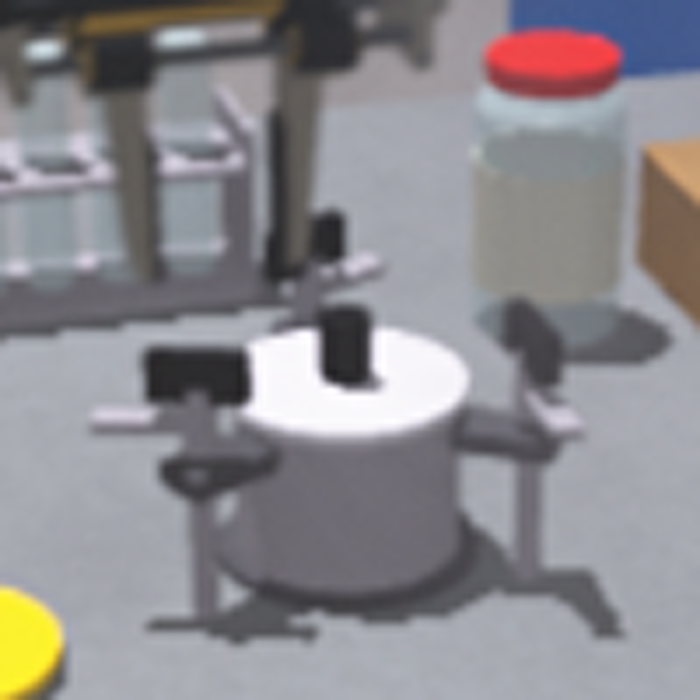

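View pics/t25.png

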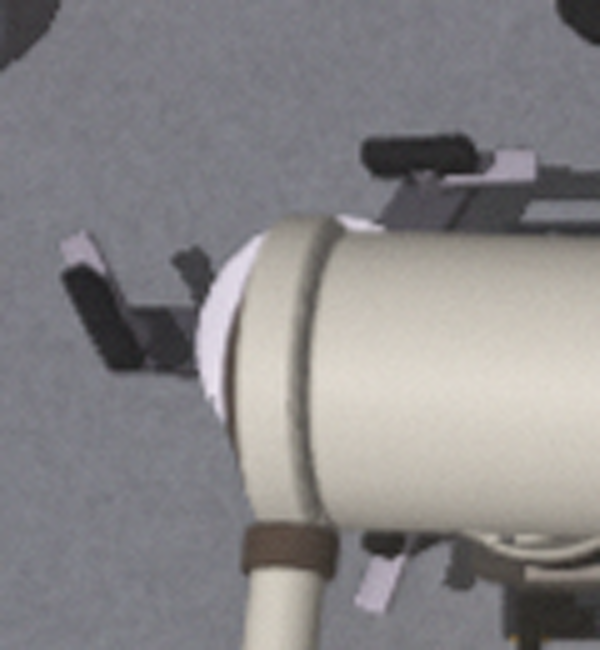

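{"fn": "send_rows", "kwargs": {"motion": [[40,0.036,0.02,0,-1],[40,0.072,0.04,0,-1],[40,0.108,0.06,0,-1],[40,0.144,0.08,0,-1],[40,0.1835,0.104,-0.02,-1],[40,0.1835,0.104,-0.05,-1],[40,0.1835,0.104,-0.071,-1],[40,0.1835,0.104,-0.071,-1],[40,0.1835,0.104,-0.071,-1],[40,0.1835,0.104,-0.071,-1],[40,0.1835,0.104,-0.071,-1]], "newtons": 30}}

```text
t: 32.3
position: [590.5, 207.2, 353.8]
tool_rot: [[0.018, 1.0, 0.004], [1.0, -0.018, 0.001], [0.001, 0.004, -1.0]]
ft_force: [0.7, 0.9, 0.4]
finger_gap: 36.8
```

Run:
```python
from h import *
d=shot('side','side26'); s=ctrl.sense(); print(s['t'],s['position'],s['finger_gap'],s['ft_force'])
crop(d,255,90,375,200,6,'s26')
```

```text
32.35 [590.46377044 207.15241208 353.75571897] 36.84053412888396 [ 0.11966847  0.12335027 -0.04809131]
```

View pics/s26.png

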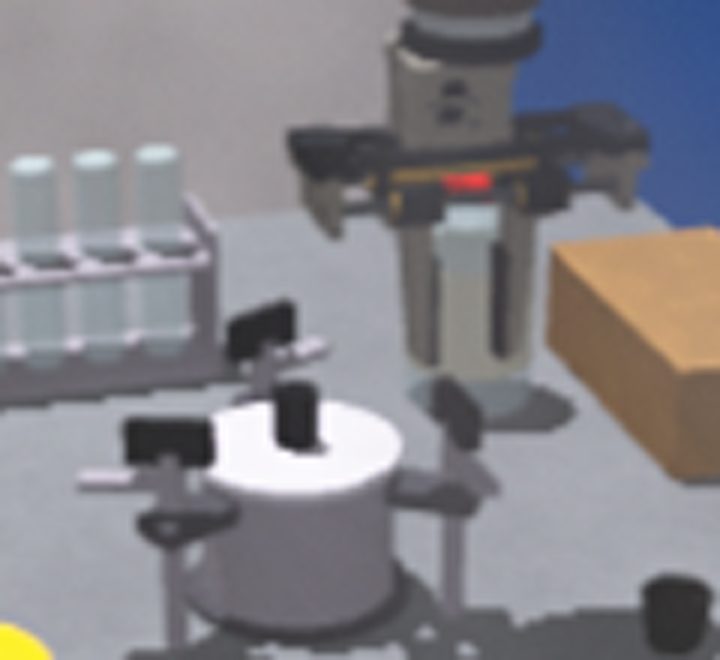

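{"fn": "send_rows", "kwargs": {"motion": [[40,-0.003,-0.003,0,0],[40,-0.003,-0.003,-0.015,0],[40,-0.003,-0.003,-0.03,0],[40,-0.003,-0.003,-0.042,0],[40,-0.003,-0.003,-0.05,0],[40,-0.003,-0.003,-0.05,0]]}}

```text
t: 32.85
position: [586.3, 203.9, 299.3]
tool_rot: [[0.018, 1.0, -0.003], [1.0, -0.018, -0.0], [-0.001, -0.003, -1.0]]
ft_force: [0.1, 0.9, -0.3]
finger_gap: 37.0
```

Run:
```python
from h import *
d=shot('side','side27'); s=ctrl.sense(); print(s['t'],s['position'],s['finger_gap'],s['ft_force'])
crop(d,285,110,365,190,8,'s27')
```

```text
32.9 [586.7021313  203.96747969 300.49349515] 36.741291617674314 [-0.38085013 -0.43504405  0.00662363]
```

View pics/s27.png

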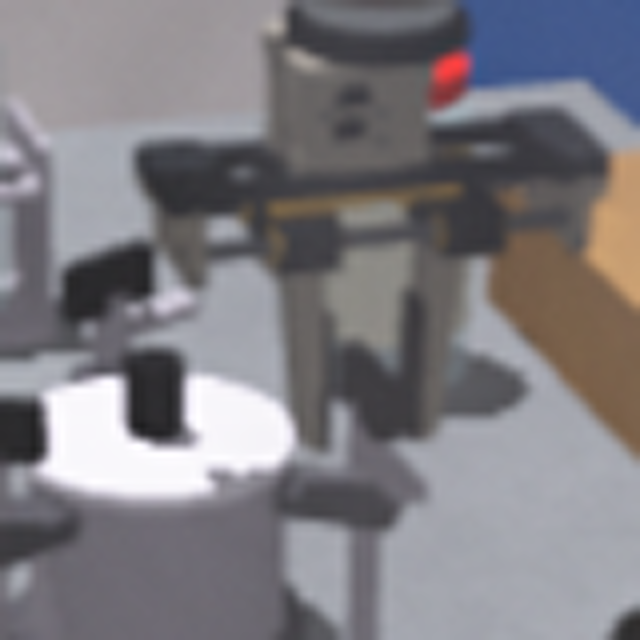

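{"fn": "send_rows", "kwargs": {"motion": [[40,0,0,0.003,0],[5,0,0,0.003,0],[5,0,0,0.003,0],[5,0,0,0.003,0],[5,0,0,0.003,0],[5,0,0,0.003,0],[5,0,0,0.003,0]]}}

```text
t: 33.48
position: [587.3, 204.2, 304.9]
tool_rot: [[0.018, 1.0, 0.001], [1.0, -0.018, 0.0], [0.0, 0.001, -1.0]]
ft_force: [0.0, 0.1, 4.2]
finger_gap: 16.6
```

{"fn": "send_rows", "kwargs": {"motion": [[5,0,0,0,0],[5,0,0,0,0],[5,0,0,0,-7],[5,0,0,0,-14],[5,0,0,0,-21],[5,0,0,0,-28],[5,0,0,0,-35],[5,0,0,0,-42],[5,0,0,0,-49],[5,0,0,0,-56],[5,0,0,0,-60],[5,0,0,0,-60]]}}

```text
t: 34.48
position: [587.2, 204.3, 304.9]
tool_rot: [[0.876, 0.482, 0.001], [0.482, -0.876, 0.0], [0.001, 0.0, -1.0]]
ft_force: [-0.7, 0.6, 4.9]
finger_gap: 16.5
```

Run:
```python
from h import *
d=shot('side','side28'); s=ctrl.sense(); print(s['t'],s['position'],s['finger_gap'],s['ft_force'])
crop(d,285,110,365,190,8,'s28')
```

```text
34.5333 [587.20840399 204.22662617 304.89248509] 16.87292223096411 [-1.20193975  0.264207    6.22128462]
```

View pics/s28.png

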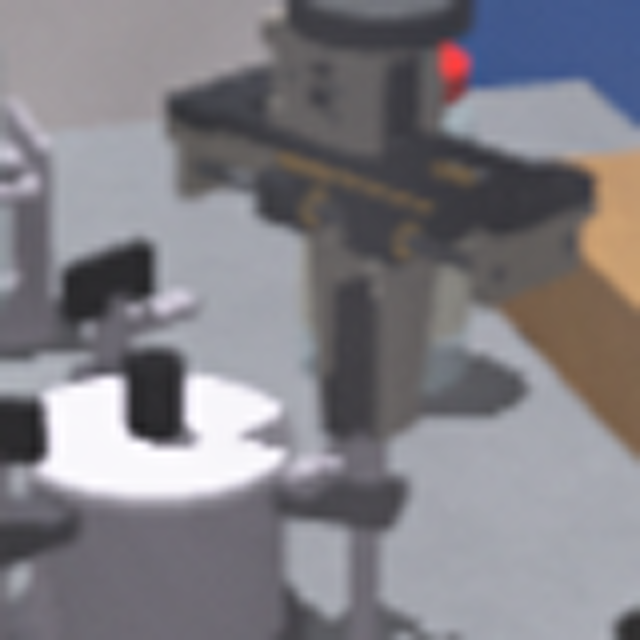

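{"fn": "send_rows", "kwargs": {"motion": [[5,0,0,0,-7],[5,0,0,0,-14],[5,0,0,0,-21],[5,0,0,0,-28],[5,0,0,0,-35],[5,0,0,0,-42],[5,0,0,0,-49],[5,0,0,0,-56],[5,0,0,0,-62],[5,0,0,0,-68],[5,0,0,0,-68],[5,0,0,0,-68]]}}

```text
t: 35.53
position: [587.2, 204.4, 304.9]
tool_rot: [[0.777, -0.629, 0.001], [-0.629, -0.777, 0.0], [0.001, -0.001, -1.0]]
ft_force: [-0.6, 0.7, 6.0]
finger_gap: 16.9
```

Run:
```python
from h import *
d=shot('side','side29'); s=ctrl.sense(); print(s['t'],s['position'],s['finger_gap'],s['ft_force'],s['ft_torque'],s['qpos']); R=s['tool_rot']; print('jaw ang',np.degrees(np.arctan2(R[1,1],R[0,1])))
crop(d,285,110,365,190,8,'s29')
```

```text
35.5833 [587.17520198 204.36527023 304.90499135] 16.824828109794854 [-1.48005538  0.17853139  4.55506846] [0.13250124 0.35725906 0.21121295] [1.40822679e-01 3.65803940e-01 1.55176408e+00 2.22975538e-04
 1.22306275e+00 2.39183863e+00]
jaw ang -128.9780489569007
```

View pics/s29.png

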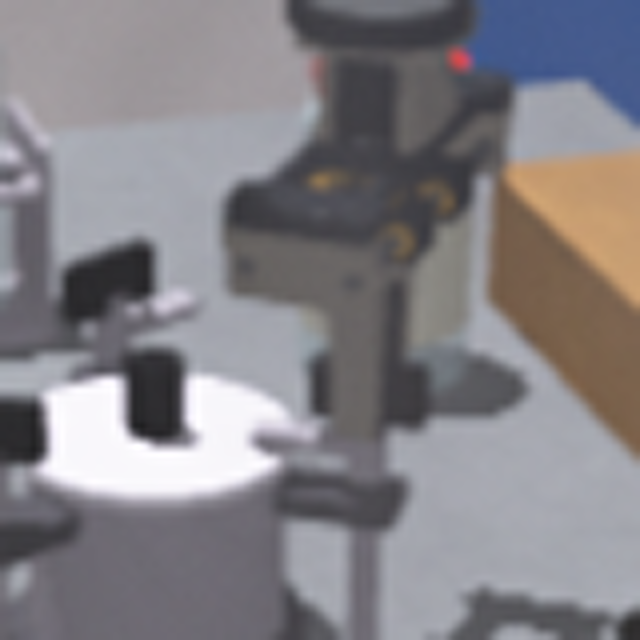

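{"fn": "send_rows", "kwargs": {"motion": [[5,0,0,0,-4],[5,0,0,0,-4],[5,0,0,0,-4]]}}

```text
t: 35.83
position: [587.2, 204.3, 304.9]
tool_rot: [[0.732, -0.681, 0.001], [-0.681, -0.732, 0.0], [0.001, -0.001, -1.0]]
ft_force: [-1.5, -0.5, 5.2]
finger_gap: 16.5
```

Run:
```python
from h import *
s=ctrl.sense(); print(s['t'],s['finger_gap'],s['ft_force'],s['ft_torque']); R=s['tool_rot']; print('jaw ang',np.degrees(np.arctan2(R[1,1],R[0,1])))
```

```text
35.8333 16.496897425835435 [-1.5459465  -0.51183105  5.17756607] [0.1348121  0.31004722 0.47541301]
jaw ang -132.9428783724366
```

{"fn": "send_rows", "kwargs": {"motion": [[30,0,0,0,1],[30,0,0,0,1],[40,0,0,0,1],[40,0,0,0.02,1],[40,0,0,0.05,1],[40,0,0,0.055,8],[40,-0.01,0.02,0.055,15],[40,-0.02,0.04,0.055,22],[40,-0.03,0.06,0.055,29],[40,-0.04,0.08,0.055,36],[40,-0.05,0.1,0.055,43],[40,-0.06,0.12,0.055,50]]}}

```text
t: 36.83
position: [526.3, 324.9, 358.5]
tool_rot: [[0.992, 0.127, -0.001], [0.127, -0.992, -0.0], [-0.001, 0.0, -1.0]]
ft_force: [0.3, -0.0, -0.4]
finger_gap: 36.6
```

{"fn": "send_rows", "kwargs": {"motion": [[40,0,0,0,7],[40,-0.005,0.01,0,14],[40,-0.01,0.015,0,21],[40,-0.017,0.027,0,28],[40,-0.017,0.027,0,35],[40,-0.017,0.027,0,42],[40,-0.017,0.027,0,49],[40,-0.017,0.027,0,56],[40,-0.017,0.027,0,63],[40,-0.017,0.027,0,70],[40,-0.017,0.027,0,77],[40,-0.017,0.027,0,84]]}}

```text
t: 37.83
position: [509.9, 351.0, 358.4]
tool_rot: [[-0.023, 1.0, -0.001], [1.0, 0.023, -0.0], [-0.0, -0.001, -1.0]]
ft_force: [-0.6, -0.5, 0.4]
finger_gap: 36.9
```

{"fn": "send_rows", "kwargs": {"motion": [[40,0,0,0,7],[40,0,0,0,14],[40,0,0,0,21],[40,0,0,0,28],[40,0,0,0,35],[40,0,0,0,42],[40,0,0,0,49],[40,0,0,0,56],[40,0,0,0,63],[40,0,0,0,70],[40,0,0,0,77],[40,0,0,0,84]]}}

```text
t: 38.83
position: [509.9, 351.0, 358.4]
tool_rot: [[-0.997, 0.082, -0.001], [0.082, 0.997, -0.0], [0.001, -0.001, -1.0]]
ft_force: [0.7, -0.6, 0.6]
finger_gap: 36.8
```

Run:
```python
from h import *
d=shot('side','side30'); c=shot('top','top30'); s=ctrl.sense(); print(s['t'],s['position'],s['finger_gap'],s['ft_force'],s['qpos']); R=s['tool_rot']; print('jaw ang',np.degrees(np.arctan2(R[1,1],R[0,1])))
crop(d,255,100,355,190,7,'s30'); crop(c,150,110,270,240,5,'t30')
```

```text
38.9333 [509.89784434 351.00430887 358.46454283] 36.51624713711343 [-0.80538109  0.13590078  0.80969177] [ 4.07976607e-01  3.06899197e-01  1.51506662e+00 -5.94616672e-05
  1.32071199e+00 -1.07540878e+00]
jaw ang 84.99258204839073
```

View pics/s30.png

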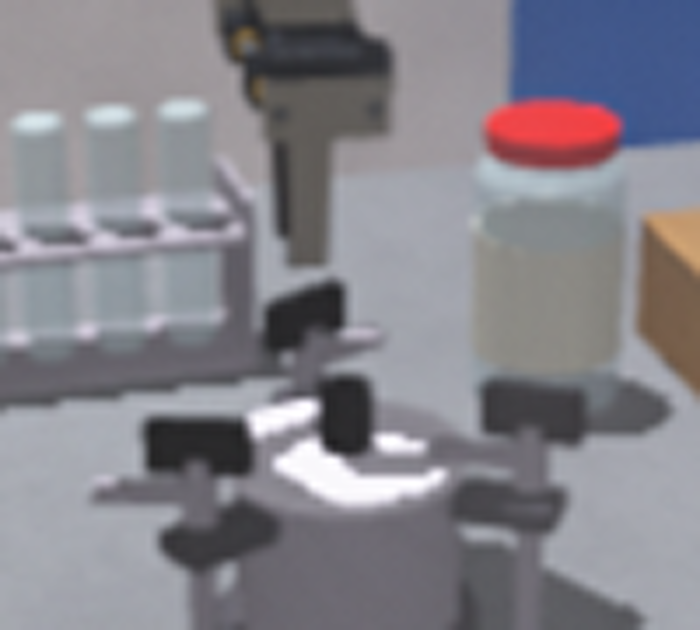

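View pics/t30.png

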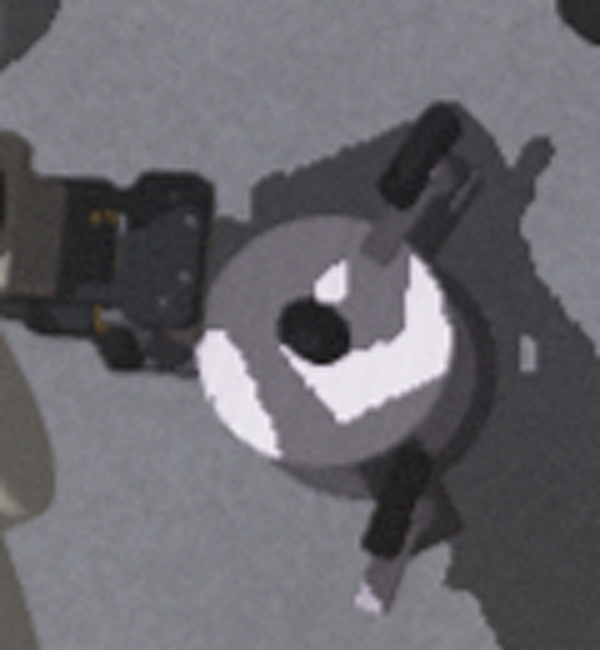

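{"fn": "send_rows", "kwargs": {"motion": [[40,0,0.0005,0,7],[40,0,0.0005,0,14],[40,0,0.0005,0,21],[40,0,0.0005,0,28],[40,0,0.0005,0,35],[40,0,0.0005,0,43],[40,0,0.0005,0,43],[40,0,0.0005,-0.015,43],[40,0,0.0005,-0.03,43],[40,0,0.0005,-0.045,43],[40,0,0.0005,-0.054,43],[40,0,0.0005,-0.054,43]]}}

```text
t: 39.93
position: [509.2, 351.2, 302.4]
tool_rot: [[-0.79, -0.613, -0.004], [-0.613, 0.79, -0.002], [0.005, 0.001, -1.0]]
ft_force: [-0.4, -0.9, 0.3]
finger_gap: 37.3
```

Run:
```python
from h import *
d=shot('side','side31'); c=shot('top','top31'); s=ctrl.sense(); print(s['t'],s['position'],s['finger_gap'],s['ft_force']); R=s['tool_rot']; print('jaw ang',np.degrees(np.arctan2(R[1,1],R[0,1])))
crop(d,255,90,355,190,7,'s31');
```

```text
40.0333 [510.07066105 351.63870562 305.19502794] 36.91380115482342 [ 0.00247032 -0.85680421  0.54045237]
jaw ang 127.86372250807463
```

View pics/s31.png

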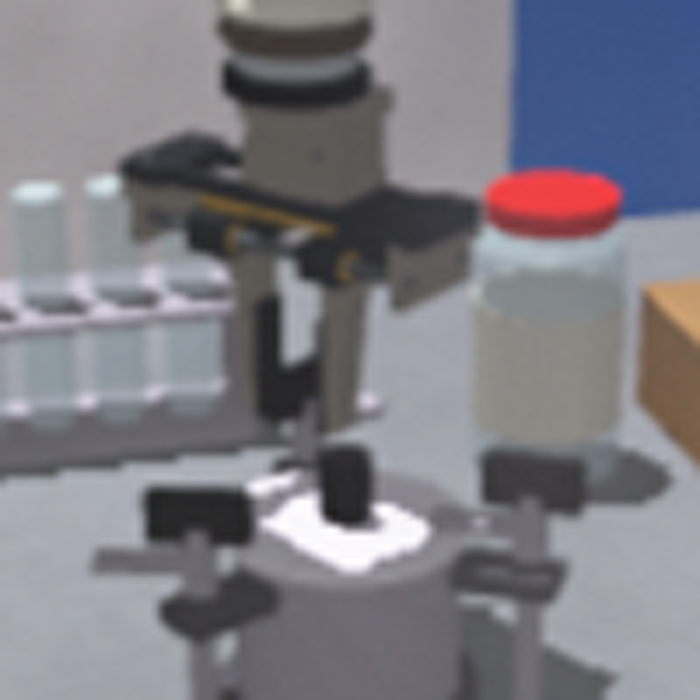

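Bar B sits between the fingers. Closing and turning.

{"fn": "send_rows", "kwargs": {"motion": [[5,0,0,-0.001,0],[5,0,0,-0.001,0],[5,0,0,-0.001,0],[5,0,0,-0.001,0],[5,0,0,-0.001,0],[5,0,0,-0.001,0],[5,0,0,-0.001,0]]}}

```text
t: 40.62
position: [510.4, 351.7, 305.0]
tool_rot: [[-0.788, -0.615, 0.002], [-0.615, 0.788, 0.0], [-0.001, -0.001, -1.0]]
ft_force: [0.1, -0.6, 3.8]
finger_gap: 17.1
```

{"fn": "send_rows", "kwargs": {"motion": [[5,0,0,0,-7],[5,0,0,0,-14],[5,0,0,0,-21],[5,0,0,0,-28],[5,0,0,0,-35],[5,0,0,0,-42],[5,0,0,0,-49],[5,0,0,0,-56],[5,0,0,0,-63],[5,0,0,0,-70],[5,0,0,0,-70]]}}

```text
t: 41.53
position: [510.3, 352.5, 305.0]
tool_rot: [[-0.846, 0.533, 0.002], [0.533, 0.846, 0.003], [-0.0, 0.004, -1.0]]
ft_force: [1.9, 5.7, 3.6]
finger_gap: 16.8
```

{"fn": "send_rows", "kwargs": {"motion": [[5,0,0,0,-7],[5,0,0,0,-14],[5,0,0,0,-21],[5,0,0,0,-28],[5,0,0,0,-35],[5,0,0,0,-42],[5,0,0,0,-49],[5,0,0,0,-56],[5,0,0,0,-63],[5,0,0,0,-69],[5,0,0,0,-69]]}}

```text
t: 42.45
position: [510.9, 351.8, 305.1]
tool_rot: [[0.19, 0.982, 0.004], [0.982, -0.19, 0.001], [0.002, 0.004, -1.0]]
ft_force: [5.1, 2.0, 2.0]
finger_gap: 16.4
```

Run:
```python
from h import *
d=shot('side','side32'); s=ctrl.sense(); print(s['t'],s['position'],s['finger_gap'],s['ft_force'],s['ft_torque']); R=s['tool_rot']; print('jaw ang',np.degrees(np.arctan2(R[1,1],R[0,1])))
crop(d,255,90,355,190,7,'s32');
```

```text
42.5 [510.91029831 351.79111243 305.10946378] 16.678591953973164 [5.18917153 2.06294269 2.35129015] [ 0.20716334 -0.86715639  0.19928212]
jaw ang -10.724583440451767
```

View pics/s32.png

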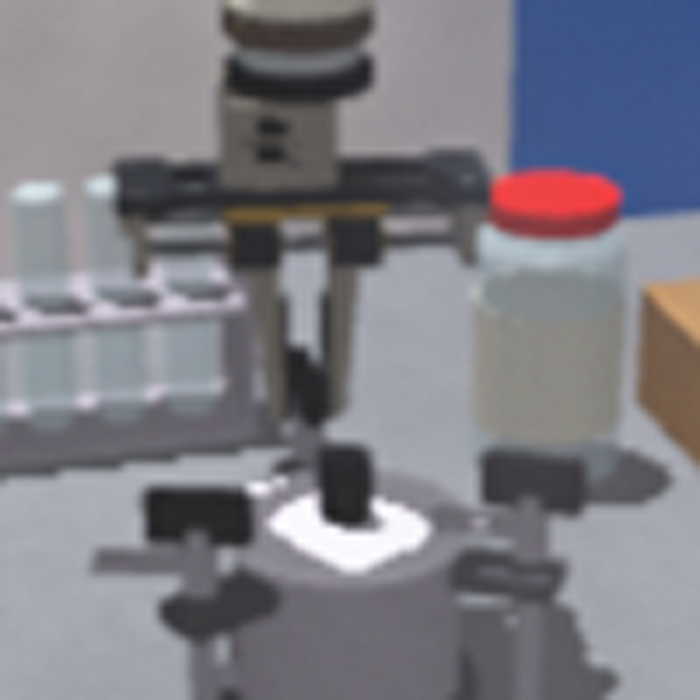

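{"fn": "send_rows", "kwargs": {"motion": [[5,0,0,0,-4],[5,0,0,0,-4],[5,0,0,0,-4]]}}

```text
t: 42.75
position: [510.9, 351.9, 305.1]
tool_rot: [[0.252, 0.968, 0.004], [0.968, -0.252, 0.002], [0.003, 0.004, -1.0]]
ft_force: [5.9, 2.6, 2.8]
finger_gap: 17.2
```

Run:
```python
from h import *
s=ctrl.sense(); print(s['t'],s['finger_gap'],s['ft_force'],s['ft_torque'],s['position']); R=s['tool_rot']; print('jaw ang',np.degrees(np.arctan2(R[1,1],R[0,1])))
```

```text
42.75 17.23716754748206 [5.89593799 2.5692363  2.83371777] [ 0.39748639 -0.85559009  0.67523833] [510.90474896 351.93579011 305.12740119]
jaw ang -14.619503702907423
```

{"fn": "send_rows", "kwargs": {"motion": [[30,0,0,0,2],[30,0,0,0,2],[40,0,0,0,2],[40,0,0,0.02,2],[40,0,0,0.05,2],[40,-0.005,-0.01,0.055,9],[40,-0.02,-0.035,0.055,16],[40,-0.04,-0.065,0.055,23],[40,-0.06,-0.095,0.055,30],[40,-0.08,-0.125,0.055,37],[40,-0.0895,-0.141,0.055,44],[40,-0.0895,-0.141,0.055,51]]}}

```text
t: 43.75
position: [418.4, 208.4, 358.0]
tool_rot: [[-0.592, 0.806, -0.004], [0.806, 0.592, -0.002], [0.001, -0.004, -1.0]]
ft_force: [-0.8, 0.8, 0.1]
finger_gap: 36.8
```

{"fn": "send_rows", "kwargs": {"motion": [[40,0,0,0,7],[40,0,0,0,14],[40,0,0,0,21],[40,0,0,0,28],[40,0,0,0,36],[40,0,0,0,36],[40,0,0,0,36]]}}

```text
t: 44.33
position: [420.2, 210.6, 358.6]
tool_rot: [[-0.95, 0.311, -0.002], [0.311, 0.95, -0.0], [0.001, -0.001, -1.0]]
ft_force: [-0.2, -0.3, -0.3]
finger_gap: 36.8
```

Run:
```python
from h import *
d=shot('side','side33'); c=shot('top','top33'); s=ctrl.sense(); print(s['t'],s['position'],s['finger_gap'],s['ft_force'],s['qpos']); R=s['tool_rot']; print('jaw ang',np.degrees(np.arctan2(R[1,1],R[0,1])))
crop(d,235,100,355,200,6,'s33'); crop(c,150,110,270,240,5,'t33')
```

```text
44.4333 [420.32583485 210.58525578 358.81899227] 36.826801789488876 [ 0.04167554 -0.48806614  0.45896819] [ 2.06562835e-01 -7.79225387e-02  1.93370241e+00  7.75939327e-06
  1.28671483e+00 -1.04751351e+00]
jaw ang 71.85316723785415
```

View pics/s33.png

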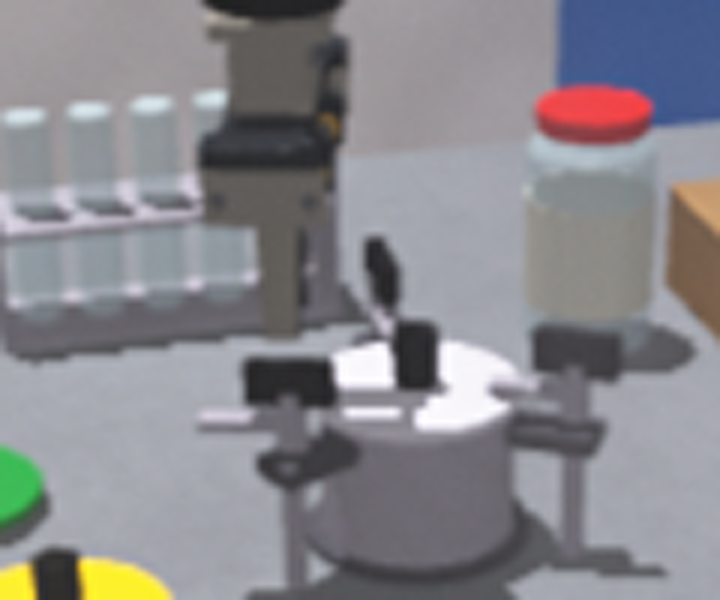

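View pics/t33.png

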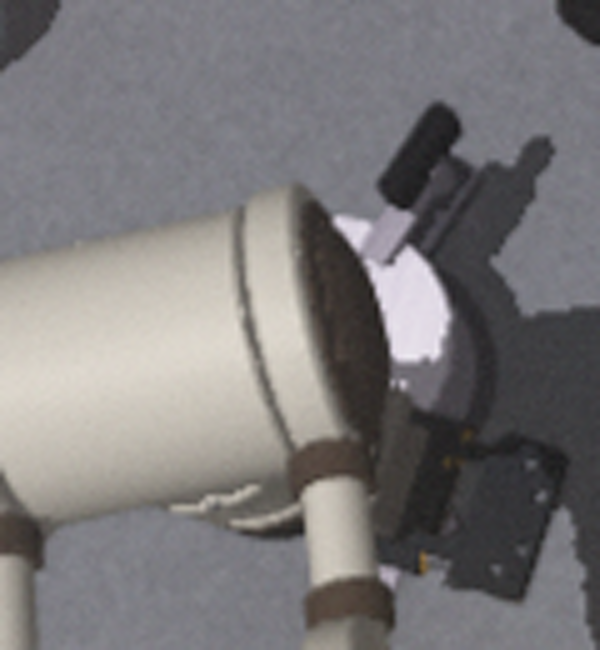

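{"fn": "send_rows", "kwargs": {"motion": [[40,0.001,0.0005,-0.015,0.5],[40,0.001,0.0005,-0.03,0.5],[40,0.001,0.0005,-0.045,0.5],[40,0.001,0.0005,-0.054,0.5],[40,0.001,0.0005,-0.054,0.5],[40,0.001,0.0005,-0.054,0.5]]}}

```text
t: 44.93
position: [421.4, 211.1, 305.0]
tool_rot: [[-0.953, 0.302, -0.001], [0.302, 0.953, -0.0], [0.001, -0.001, -1.0]]
ft_force: [0.2, 0.7, 1.1]
finger_gap: 36.8
```

Run:
```python
from h import *
d=shot('side','side34'); s=ctrl.sense(); print(s['t'],s['position'],s['finger_gap'],s['ft_force'])
crop(d,235,100,355,200,6,'s34')
```

```text
44.9833 [421.75895206 211.18084299 305.70275977] 37.148175468756065 [ 0.06875095  0.19465922 -0.29776687]
```

View pics/s34.png

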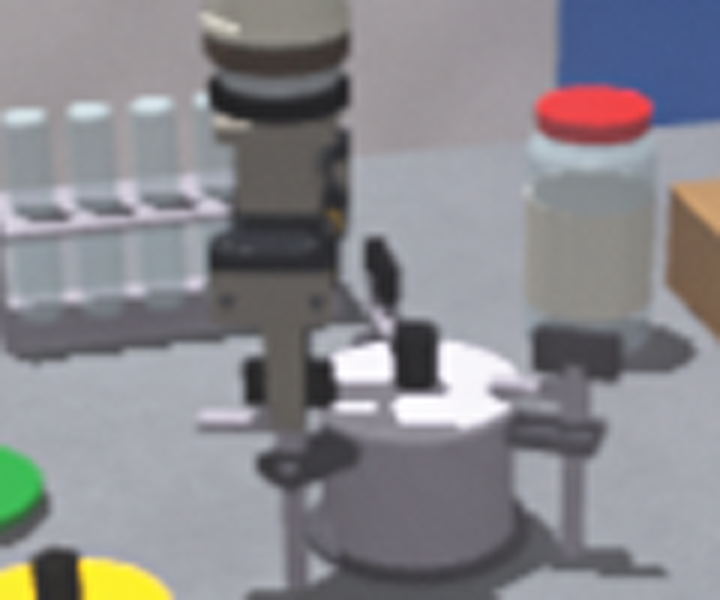

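{"fn": "send_rows", "kwargs": {"motion": [[5,0,0,-0.001,0],[5,0,0,-0.001,0],[5,0,0,-0.001,0],[5,0,0,-0.001,0],[5,0,0,-0.001,0],[5,0,0,-0.001,0],[5,0,0,-0.001,0]]}}

```text
t: 45.57
position: [422.0, 211.9, 304.9]
tool_rot: [[-0.953, 0.302, 0.003], [0.302, 0.953, 0.003], [-0.002, 0.004, -1.0]]
ft_force: [2.2, 4.8, -1.7]
finger_gap: 16.6
```

{"fn": "send_rows", "kwargs": {"motion": [[5,0,0,0,-7],[5,0,0,0,-14],[5,0,0,0,-21],[5,0,0,0,-28],[5,0,0,0,-35],[5,0,0,0,-42],[5,0,0,0,-49],[5,0,0,0,-56],[5,0,0,0,-63],[5,0,0,0,-70],[5,0,0,0,-70]]}}

```text
t: 46.48
position: [421.5, 211.5, 304.8]
tool_rot: [[-0.04, 0.999, 0.0], [0.999, 0.04, 0.001], [0.001, 0.0, -1.0]]
ft_force: [-3.5, 2.2, 4.8]
finger_gap: 16.8
```

{"fn": "send_rows", "kwargs": {"motion": [[5,0,0,0,-7],[5,0,0,0,-14],[5,0,0,0,-21],[5,0,0,0,-28],[5,0,0,0,-35],[5,0,0,0,-42],[5,0,0,0,-49],[5,0,0,0,-56],[5,0,0,0,-63],[5,0,0,0,-70],[5,0,0,0,-74],[5,0,0,0,-74]]}}

```text
t: 47.48
position: [420.7, 211.9, 304.7]
tool_rot: [[0.948, 0.319, -0.003], [0.319, -0.948, 0.002], [-0.003, -0.003, -1.0]]
ft_force: [-6.3, 4.1, 7.7]
finger_gap: 16.8
```

Run:
```python
from h import *
d=shot('side','side35'); s=ctrl.sense(); print(s['t'],s['position'],s['finger_gap'],s['ft_force'],s['ft_torque']); R=s['tool_rot']; print('jaw ang',np.degrees(np.arctan2(R[1,1],R[0,1])))
crop(d,235,100,355,200,6,'s35');
```

```text
47.5333 [420.70518571 211.89275196 304.75738939] 16.90282428108964 [-6.71922347  3.75671554  7.59564332] [0.74830455 1.58773293 0.35957158]
jaw ang -71.27233621395689
```

View pics/s35.png

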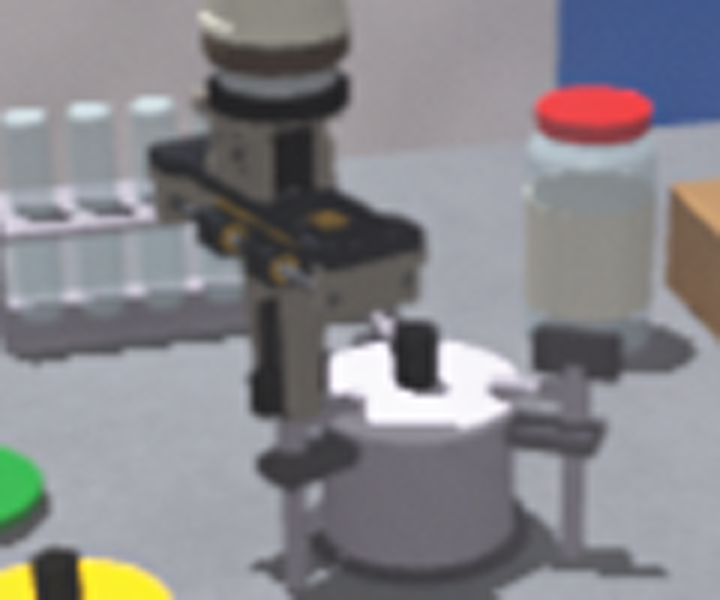

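{"fn": "send_rows", "kwargs": {"motion": [[5,0,0,0,-4],[5,0,0,0,-4],[5,0,0,0,-4]]}}

```text
t: 47.78
position: [420.8, 212.0, 304.8]
tool_rot: [[0.967, 0.256, -0.002], [0.256, -0.967, 0.002], [-0.002, -0.002, -1.0]]
ft_force: [-6.4, 3.9, 6.5]
finger_gap: 17.1
```

Run:
```python
from h import *
s=ctrl.sense(); print(s['t'],s['finger_gap'],s['ft_force'],s['ft_torque'],s['position'])
```

```text
47.7833 17.142476052639918 [-6.44397161  3.87526618  6.48104164] [0.89558528 1.33636681 0.76325168] [420.84688475 211.98904981 304.75030694]
```

{"fn": "send_rows", "kwargs": {"motion": [[30,0,0,0,2],[30,0,0,0,2],[40,0,0,0,2],[40,0,0,0.02,2],[40,0,0,0.05,2],[40,0,-0.01,0.08,2],[40,-0.01,-0.04,0.1,2],[40,-0.03,-0.08,0.1,2],[40,-0.05,-0.12,0.1,2],[40,-0.07,-0.16,0.1,2],[40,-0.07,-0.18,0.1,2],[40,-0.07,-0.18,0.1,2]]}}

```text
t: 48.78
position: [350.7, 27.6, 404.3]
tool_rot: [[0.961, 0.278, 0.001], [0.278, -0.961, -0.003], [0.001, 0.003, -1.0]]
ft_force: [-0.1, 0.6, 0.5]
finger_gap: 36.6
```

Run:
```python
from h import *
d=shot('side','side36'); c=shot('top','top36'); s=ctrl.sense(); print(s['t'],s['position'],s['finger_gap'],s['ft_force'])
crop(d,255,100,355,200,7,'s36'); crop(c,150,110,270,240,5,'t36')
```

```text
48.8833 [351.52710466  30.39072383 404.33856931] 36.74809354161281 [0.23561825 1.14574452 0.23422843]
```

View pics/s36.png

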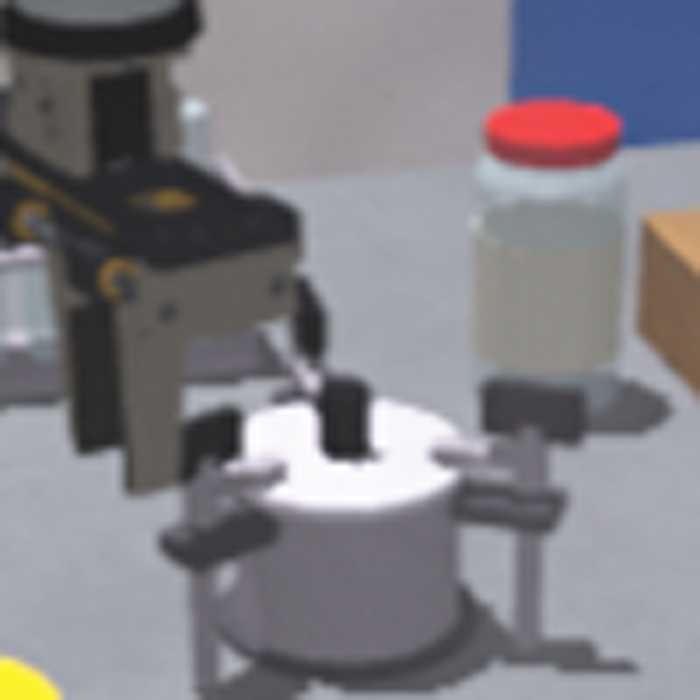

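View pics/t36.png

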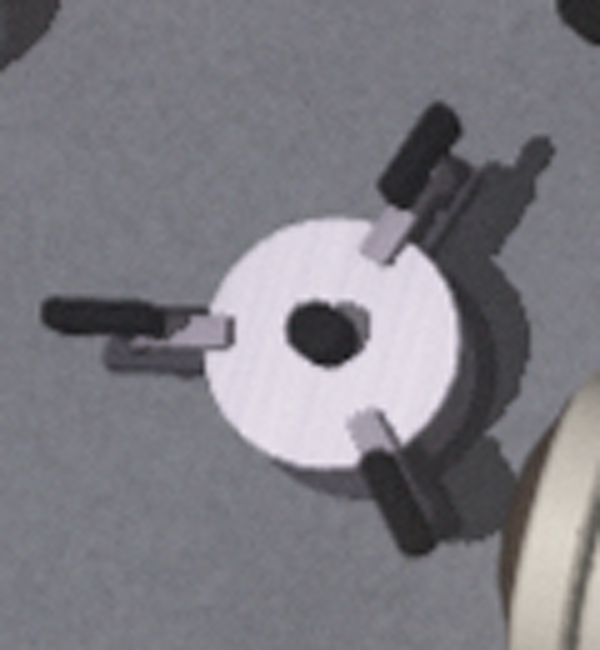

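View pics/side36.png

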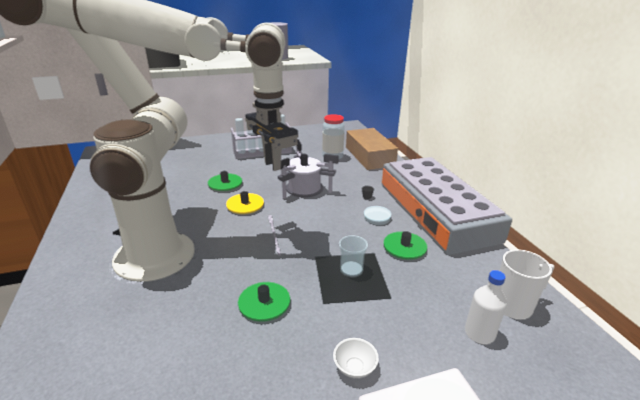

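Run:
```python
from h import *
np.set_printoptions(precision=1,suppress=True)
c=eyes.camera('top'); im=c['pixels'].astype(int)
dk=(im.max(2)<48).astype(np.uint8)
n,l,st,ce=cv2.connectedComponentsWithStats(dk)
for i in range(1,n):
    if 80<st[i][4]<200 and 140<ce[i][0]<270 and 120<ce[i][1]<240:
        ys,xs=np.nonzero(l==i); r=cv2.minAreaRect(np.c_[xs,ys].astype(np.float32)); 
        W=np.array([onz(c,*b,140) for b in cv2.boxPoints(r)]); C=W.mean(0)
        e1,e2=W[1]-W[0],W[2]-W[1]; e=e1 if np.linalg.norm(e1)>np.linalg.norm(e2) else e2
        print(C,np.linalg.norm(e1),np.linalg.norm(e2),'bar ang mod 180',np.degrees(np.arctan2(e[1],e[0]))%180)
crop(c,360,140,460,230,6,'t37')
```

```text
[584.2 200.6 140. ] 49.50389682912546 18.13309532694353 bar ang mod 180 147.4459214534807
[508.7 346.9 140. ] 13.943355166555973 54.21897495078584 bar ang mod 180 85.72153610386488
```

View pics/t37.png

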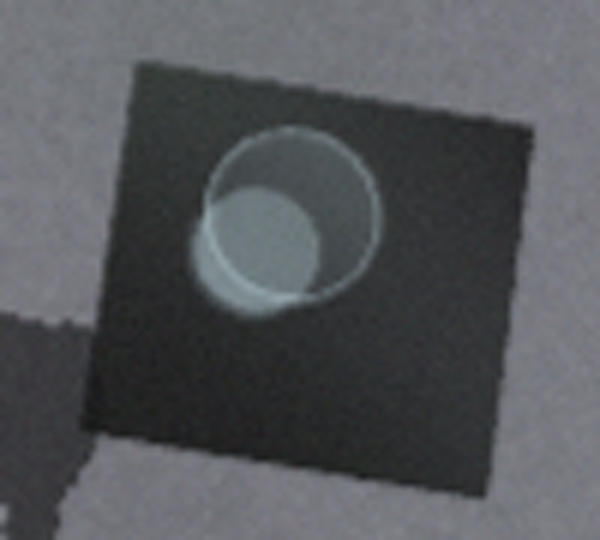

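Run:
```python
from h import *
print(ctrl.close_job()); s=ctrl.sense(); print(s['t'])
```

```text
the job is handed in; nothing more can be done
None
the job is handed in; nothing more can be done
```

The job is done and handed in at about 49 s of the 210 s allowed; no verdict is reported.

- **Charge:** I put the one loose tablet in the beaker with the three already there. I then gripped the beaker by its rim at 17 N, tipped it over the pot's edge and poured. A top view afterwards showed all four tablets in the pot, and none were seen elsewhere.
- **Beaker:** It did not swing back upright under its own weight after the pour. I lowered the grip force and set it down while it still leaned about 17°. When I opened the fingers it rocked upright. The final pictures show it empty and standing on the mat.
- **Lid:** I found the pot's centre by probing gently with the lid's boss, because the two cameras disagreed by about 5 mm in y. I then seated the lid and let go before turning any knob. The tool height at seating (293.2 mm) matched the calculated one.
- **Knobs:** I turned all three clockwise until the resisting torque rose sharply, to 0.48, 0.68 and 0.76 N m against about 0.06 N m for free turning.
    - **Angles measured from the last top view:** The first two bars read 147.4° (expected 147.7°) and 85.7° (expected 87.7°).
    - **Angle not measured:** The automatic measurement missed the third bar. By eye it is about 24° against 27.7° expected, with its claw pointing at the lid handle.

The dish and stopper showed no visible movement in the last pictures.

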